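# Load the board dryer and start it

### The arm

A 7-joint arm with a two-finger parallel gripper is mounted at the origin on the work surface. World frame = base frame: x ahead of the robot, y to its left, z up, the work surface at z = 0. Lengths are in mm, angles in rad, forces in N, time in s.
With the tool pointing down it reaches from about 425 to 875 mm from the base axis. Payload 4.7 kg.
Tool frame: the origin (TCP) lies at the very end of the fingers, on their centre line; the grasp point (between the pads) lies 19 mm behind it; x points along the fingers, y is the direction in which the jaws open and shut, and the axes are right-handed (so a half turn about x gives the same grasp; the last joint's range is limited). The gripper opens to 85 mm and grips with 20 to 120 N. Pads are 22 mm wide; open, the fingers measure 114 mm over their backs; the gripper's body (76 mm by 85 mm) begins 54 mm behind the grasp point. The pads swing forward as they close: fully open they stand 13 mm farther back than shut.
Start: joints at [-1.112, 0.321, -0.07, 1.45, 0.023, 1.371, -0.057], TCP at [279.71, 586.762, 205.449] pointing down, gripper open.
Joint ranges: [-2.86, 2.86], [-0.3, 2.09], [-1.38, 1.24], [0.06, 2.45], [-1.56, 4.7], [0.09, 2.05], [-2.69, 2.69]. Speed limits (rad/s): [2.57, 2.57, 3.14, 3.14, 3.14, 3.14, 3.14].

### API

Orientations are given as a rotation vector (axis times angle).
In Python, from station import ctrl, vision gives the robot as it stands.
- The arm moves only by the shell command python3 -m handwheel 'ROWS'. ROWS is JSON, a list of rows, each a list of 3 entries, a list of its own where there are three numbers: the turn, a rotation vector about the tool's x, y, z normalised to -1 to 1, where 1 is pi/2 rad, then the shift along the tool's x, y, z normalised to -1 to 1, where 1 is 3 cm, then the finger opening in mm, from 0 to 85.4. In form: [[[ax, ay, az], [tx, ty, tz], hand], ...]. A call has 1 to 20 rows; each row shifts and turns the commanded pose from where the row before left it, along the tool's axes as they then stand; what a row does not reach is not made up. A row lasts 1/8 s, in which the tool goes at most 62.5 mm and 10.7 degrees, less where a joint would pass 70% of its speed; a pose out of reach is approached as far as the arm can. A call with a number of a shift or a turn outside -1 to 1 is refused whole. A call with a gripper value outside its range is refused whole. The fingers move at their own pace and stop on an object; the grip force is fixed at half the most. Time passes only in rows, so rows that do not move let the fingers close. It gives the time, the measured TCP pose, the force and the opening at its end, in the units of the state.
- ctrl.get_obs(): the state, without advancing time (a new reading comes with each control period).
- vision.get_image(name): name is "scene" or "top" or "wrist"; returns the picture (420x560x3 uint8, blue, green, red); there is no depth.
- vision.calibration(name): a dict with "intrinsics" (3x3 intrinsics, pixels), "distortion" ([k1, k2, p1, p2, k3] as OpenCV has them; the pictures are not rectified), "position" and "orientation" of the camera in the world. Camera axes: x right, y down, z forward; pixel columns grow to the right and rows downward; lengths in mm; the calibration is good to about 2 mm. A picture is of the moment at which its call begins: read the wrist's pose just before it. calibration takes no time and is no camera call; for the wrist camera it gives the pose at the moment of the call.
- ctrl.hand_in(): hands the job in, once; it reports no verdict.
The state is a dict: "clock": time; "qpos": joint angles; "dq": joint speeds; "joint_torque": joint torques, N m; "position": TCP position; "tcp_rot": TCP orientation; "contact_force": force on the tool from outside, world axes, zero at the start; "ft_torque": the same for the moment, N m; "grip_width": finger opening in mm.
Only numpy, scipy, OpenCV 4.12 (cv2) and the standard library are available. Lean on these libraries where they do the work, as an engineer would, in place of code of your own. Each camera call takes 0.05 s, during which the arm holds its last target.

### The job

Set the dryer going with the washed bar boards: push the grey carrier square and flush into the corner of the dryer's steel fences, and slide every board up out of the wooden block and stand each in a slot of its own in the carrier, down on the slot's floor. Only when that is done, press the white, blue, yellow and green keys in that order, one at a time, each fully down and let up again, never the red one. Leave the mug, jar and bowl alone, and leave the carrier still flush in the corner with all boards standing in it.

Things in the scene. Friction and masses are not known exactly. Their poses are not given: they have to be found in the camera images.
- dryer: White warm-air dryer, fixed, 300 (x) x 360 (y) x 45 mm high; origin at the centre of its underside, deck at z = 45 mm. Steel fences 12 mm thick stand 30 mm above the deck along its far (+x) side, inner face at x = 125 mm, and its right (-y) side, inner face at y = -165 mm. Five keys in a row along x at y = 145 mm. Yaw within 0.15 rad.
- fence_corner (a point): Where the inner faces of the two fences meet, at deck height, (125, -165, 45) mm in the dryer's frame; axes as the dryer's (x square to the far fence, pointing away from the robot; y to its left).
- carrier: Loose grey tray on the deck, 150 (x) x 210 (y) x 50 mm high, 0.35 to 0.7 kg; origin at the centre of its underside. Upright outer walls, good to push. Four bays along x, open above, 130 long, 18 wide, 42 mm deep (floor at z = 8 mm) at y = -72, -24, 24, 72 mm. Starts a few cm from the fences, turned up to 0.2 rad from the dryer. Flush: +x wall on the far fence, -y wall on the right fence.
- carrier_corner (a point): Bottom corner of the carrier at its +x, -y end, (75, -105, 0) mm in the carrier's frame: meets fence_corner when the carrier is flush.
- block: Fixed wooden block 130 (x) x 200 (y) x 50 mm high on the counter; origin at the centre of its underside. Four slots along x, 14 mm wide, 35 mm deep (floor 15 mm above the counter), at y = -72, -24, 24, 72 mm, each holding one board on edge or empty. Yaw within 0.3 rad.
- board_red: Red plastic bar board, a rigid slab 110 (x, level) x 10 (y, thickness) x 90 mm (z, up), 0.1 kg, standing on its long edge in a slot of the wooden block, 55 mm of it showing above the block; origin at the middle of its bottom edge, so the middle of its top edge is 90 mm up its z axis. May be absent.
- board_green: Green plastic bar board, a rigid slab 110 (x, level) x 10 (y, thickness) x 90 mm (z, up), 0.1 kg, standing on its long edge in a slot of the wooden block, 55 mm of it showing above the block; origin at the middle of its bottom edge, so the middle of its top edge is 90 mm up its z axis. May be absent.
- board_yellow: Yellow plastic bar board, a rigid slab 110 (x, level) x 10 (y, thickness) x 90 mm (z, up), 0.1 kg, standing on its long edge in a slot of the wooden block, 55 mm of it showing above the block; origin at the middle of its bottom edge, so the middle of its top edge is 90 mm up its z axis. May be absent.
- board_blue: Blue plastic bar board, a rigid slab 110 (x, level) x 10 (y, thickness) x 90 mm (z, up), 0.1 kg, standing on its long edge in a slot of the wooden block, 55 mm of it showing above the block; origin at the middle of its bottom edge, so the middle of its top edge is 90 mm up its z axis. May be absent.
- key_white (a joint): Travel of the white key (power): 0 up, 0.006 m fully down; sprung, about 1.5 N to start and 5 N fully down, springs back by itself.
- key_white_top (a point): Centre of the top face of the white key, a round cap 24 mm across, 22 mm above the deck when up, in a 40 mm grey collar 12 mm high; keys are 42 mm apart and their order in the row varies.
- key_blue (a joint): Travel of the blue key (programme): 0 up, 0.006 m fully down; sprung, about 1.5 N to start and 5 N fully down, springs back by itself.
- key_blue_top (a point): Centre of the top face of the blue key, a round cap 24 mm across, 22 mm above the deck when up, in a 40 mm grey collar 12 mm high; keys are 42 mm apart and their order in the row varies.
- key_yellow (a joint): Travel of the yellow key (fan): 0 up, 0.006 m fully down; sprung, about 1.5 N to start and 5 N fully down, springs back by itself.
- key_yellow_top (a point): Centre of the top face of the yellow key, a round cap 24 mm across, 22 mm above the deck when up, in a 40 mm grey collar 12 mm high; keys are 42 mm apart and their order in the row varies.
- key_green (a joint): Travel of the green key (start): 0 up, 0.006 m fully down; sprung, about 1.5 N to start and 5 N fully down, springs back by itself.
- key_green_top (a point): Centre of the top face of the green key, a round cap 24 mm across, 22 mm above the deck when up, in a 40 mm grey collar 12 mm high; keys are 42 mm apart and their order in the row varies.
- key_red (a joint): Travel of the red key (cancel: not to be pressed): 0 up, 0.006 m fully down; sprung, about 1.5 N to start and 5 N fully down, springs back by itself.
- key_red_top (a point): Centre of the top face of the red key, a round cap 24 mm across, 22 mm above the deck when up, in a 40 mm grey collar 12 mm high; keys are 42 mm apart and their order in the row varies.
- mug: Blue mug, 76 mm wide, 90 mm high, a bystander on the counter; origin at the centre of its underside.
- jar: Amber glass jar, 72 mm wide, 110 mm high, a bystander; origin at the centre of its underside.
- bowl: White bowl, 100 mm wide, 50 mm high, a bystander; origin at the centre of its underside.
Mind the look-alikes: they are no part of the job. What is meant by the board_green is not black or pink, and is the larger of those in its own colour.

How it is judged:
By the outcome, as a careful person would: the job done as asked, in the order asked, and still so for the second after the job is handed in, with the robot touching nothing.
Of board_red, board_green, board_yellow, board_blue only 3 to 4 are there at a start; the rules pass over those that are not, and their reading is None.
At some moment in a run one of carrier may be knocked a few centimetres aside while the robot is not near it.
It also fails if it takes over 210 s, if anything falls off the work surface, if the arm or the gripper's body presses on something with over 40 N, if the wrist force passes 120 N, or if a joint passes its speed limit or range.

## Working session

There is one attempt and no reset: what is moved stays moved. The work goes in short steps, Python scripts to look and compute and a shell command to move; the robot and the scene stay as the last step left them, time stands still between calls to the robot, and variables do not carry over. Pictures are saved under pics/ and viewed, and the job is handed in when it is done.

```bash
ls; mkdir -p pics; python3 - <<'E'
from station import ctrl, vision
import cv2
print(ctrl.get_obs())
for n in("scene","top","wrist"):
    c=vision.calibration(n); print(n,c)
    cv2.imwrite(f"pics/{n}0.png",vision.get_image(n))
E
```

```text
pics
{'clock': 0.0, 'qpos': array([-1.11189272,  0.3218442 , -0.0701064 ,  1.45170101,  0.0225732 ,
        1.37081311, -0.05687707]), 'dq': array([-0.00169486,  0.00121469,  0.00058874,  0.00020656, -0.0002058 ,
        0.00309652,  0.00034161]), 'joint_torque': array([ 4.20469987e-04, -4.93584359e+01, -3.82186370e-01, -3.14331937e+01,
        1.29756541e-02,  1.12881421e-02,  6.59326631e-06]), 'position': array([279.44658113, 586.19028443, 204.29689944]), 'tcp_rot': array([ 0.34725247,  1.5428836 , -0.35032638]), 'contact_force': array([-0.76756629, -0.35576806,  0.44900967]), 'ft_torque': array([-0.06301155, -0.01851062,  0.02143143]), 'grip_width': 85.62598931362224}
scene {'intrinsics': array([[389.75171464,   0.        , 274.4144078 ],
       [  0.        , 389.75171464, 212.25461562],
       [  0.        ,   0.        ,   1.        ]]), 'distortion': array([-0.03480819,  0.        ,  0.        ,  0.        ,  0.        ]), 'position': array([1133.64566066,  530.06091058,  767.76740369]), 'orientation': array([-1.09295331, -2.31569333,  1.04510319])}
top {'intrinsics': array([[414.69297378,   0.        , 283.7811484 ],
       [  0.        , 414.69297378, 208.41405194],
       [  0.        ,   0.        ,   1.        ]]), 'distortion': array([0.00107311, 0.        , 0.        , 0.        , 0.        ]), 'position': array([ 443.72882122,   32.03103209, 1151.64731014]), 'orientation': array([-2.17357041,  2.21309024, -0.06207027])}
wrist {'intrinsics': array([[349.92679334,   0.        , 287.51003883],
       [  0.        , 349.92679334, 206.36165321],
       [  0.        ,   0.        ,   1.        ]]), 'distortion': array([0.00330138, 0.        , 0.        , 0.        , 0.        ]), 'position': array([218.28670923, 616.09979097, 373.84837734]), 'orientation': array([2.45661124, 1.55099714, 0.20788018])}
```

View pics/scene0.png

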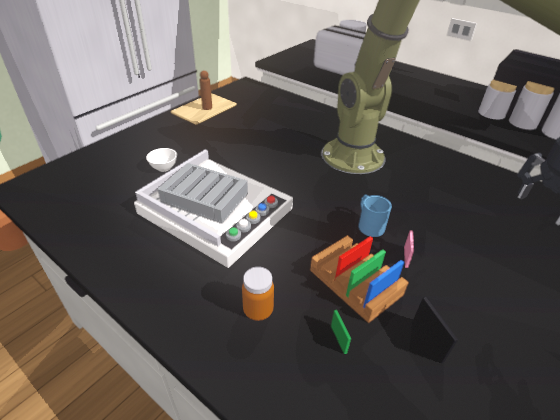

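View pics/top0.png

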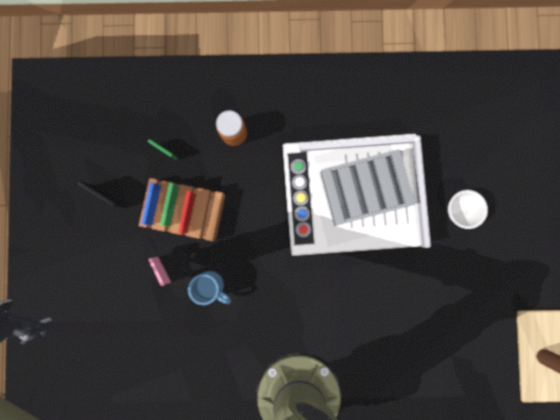

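View pics/wrist0.png

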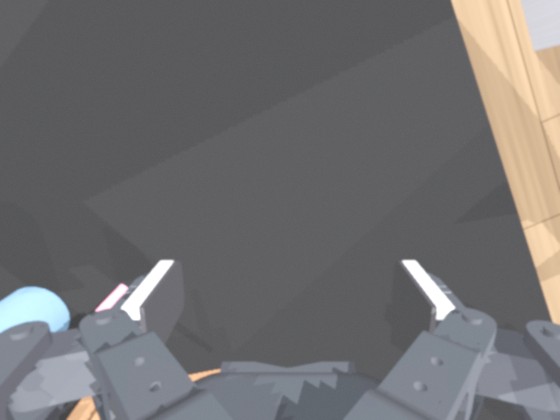

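```bash
cat > h.py <<'E'
import numpy as np, cv2
from scipy.spatial.transform import Rotation as R
from scipy.optimize import least_squares
def cam(c):
    Rc=R.from_rotvec(c["orientation"]).as_matrix(); return Rc,np.array(c["position"]),c["intrinsics"],c["distortion"]
def proj(c,P):
    Rc,p,K,d=cam(c); P=np.atleast_2d(P).astype(float)
    rv=cv2.Rodrigues(Rc.T)[0]; tv=-Rc.T@p
    return cv2.projectPoints(P,rv,tv,K,d)[0][:,0]
def ray(c,px):
    Rc,p,K,d=cam(c)
    u=cv2.undistortPoints(np.array([[px]],float),K,d)[0,0]
    return p,Rc@np.array([u[0],u[1],1.])
def onz(c,px,z):
    p,r=ray(c,px); return p+r*(z-p[2])/r[2]
def tri(obs):
    A=np.zeros((3,3));b=np.zeros(3)
    for c,px in obs:
        p,r=ray(c,px); r=r/np.linalg.norm(r); M=np.eye(3)-np.outer(r,r); A+=M;b+=M@p
    return np.linalg.solve(A,b)
def T2(x,y,th,P):
    P=np.atleast_2d(P).astype(float);c,s=np.cos(th),np.sin(th)
    return np.c_[x+c*P[:,0]-s*P[:,1],y+s*P[:,0]+c*P[:,1],P[:,2]]
def fit(obs,x0,freez=True):
    # obs: list of (cam, modelpoint, px); pose x,y,th,(z)
    def f(v):
        r=[]
        for c,m,px in obs:
            P=T2(v[0],v[1],v[2],m); 
            if len(v)>3: P[:,2]+=v[3]
            r+=list((proj(c,P)[0]-px))
        return r
    s=least_squares(f,x0,loss='soft_l1'); return s.x,np.array(s.fun).reshape(-1,2)
def crop(im,x0,y0,w,h,s,name):
    c=cv2.resize(im[y0:y0+h,x0:x0+w],None,fx=s,fy=s,interpolation=cv2.INTER_CUBIC); cv2.imwrite("pics/"+name,c)
E
python3 - <<'E'
from h import *
t=cv2.imread("pics/top0.png");s=cv2.imread("pics/scene0.png")
crop(t,275,120,165,145,4.8,"t_dry.png"); crop(t,70,110,190,205,2.9,"t_blk.png")
crop(s,130,145,170,120,4.7,"s_dry.png"); crop(s,300,190,170,180,3.3,"s_blk.png")
E
```

```text
(no output)
```

View pics/t_dry.png

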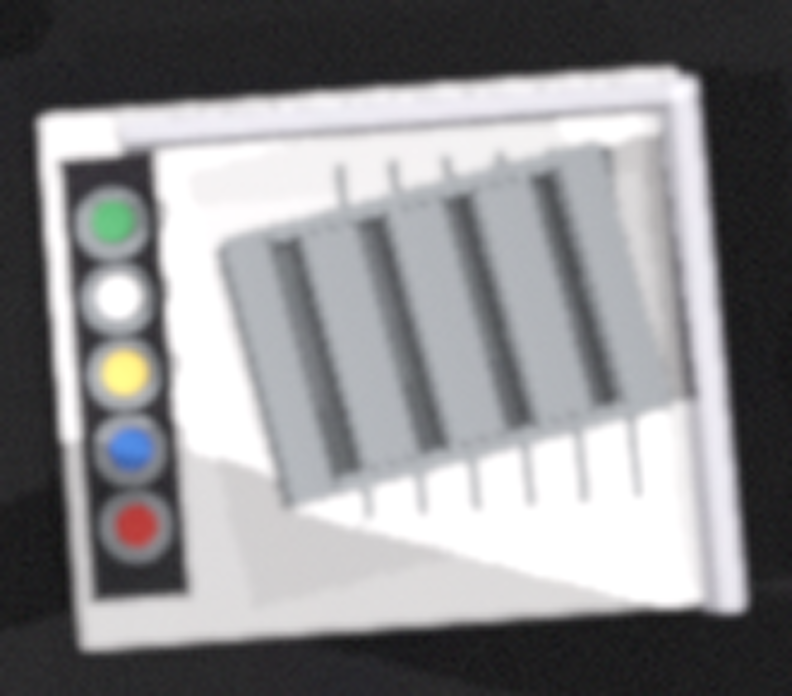

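View pics/t_blk.png

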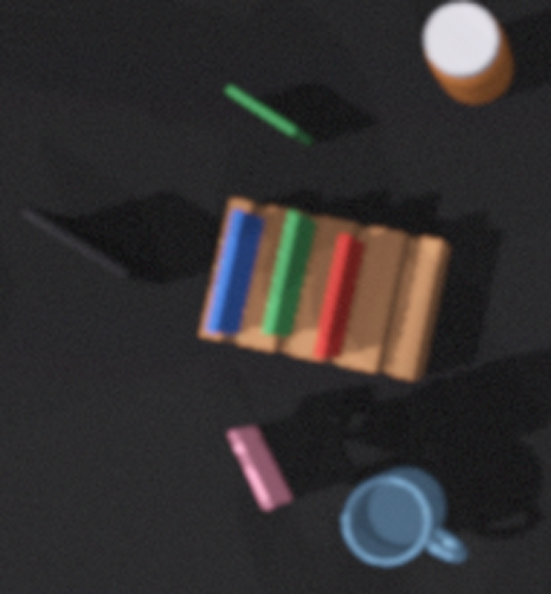

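View pics/s_dry.png

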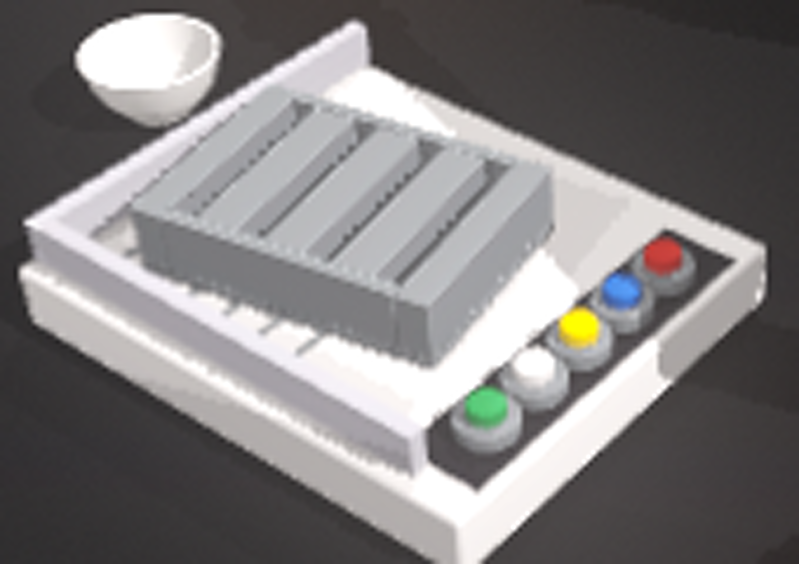

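View pics/s_blk.png

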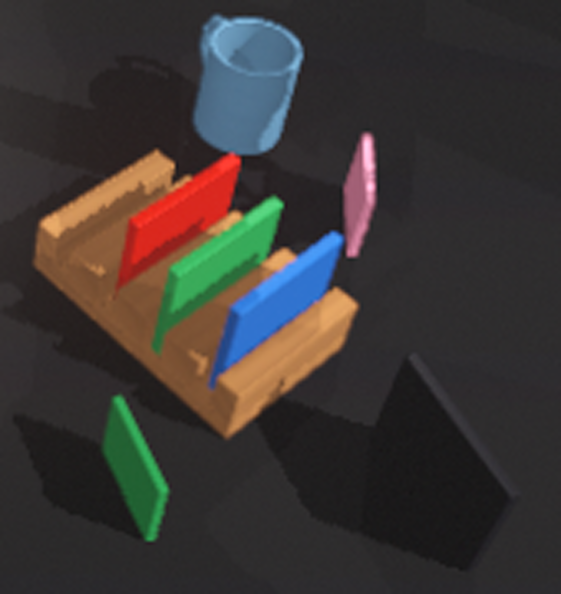

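```bash
cat > f1.py <<'E'
from h import *
from station import vision
ct=vision.calibration("top");cs=vision.calibration("scene")
td=lambda X,Y:np.array([(X+.5)/4.8-.5+275,(Y+.5)/4.8-.5+120])
tb=lambda X,Y:np.array([(X+.5)/2.9-.5+70,(Y+.5)/2.9-.5+110])
sd=lambda X,Y:np.array([(X+.5)/4.7-.5+130,(Y+.5)/4.7-.5+145])
sb=lambda X,Y:np.array([(X+.5)/3.3-.5+300,(Y+.5)/3.3-.5+190])
keys=[(84,145,67),(42,145,67),(0,145,67),(-42,145,67),(-84,145,67)]
kt=[(112,221),(120,297),(125,373),(131,448),(137,526)]
ks=[(487,406),(533,365),(580,328),(622,291),(663,255)]
A=[(ct,k,td(*p)) for k,p in zip(keys,kt)]; B=[(cs,k,sd(*p)) for k,p in zip(keys,ks)]
A2=[(ct,(-150,180,45),td(80,650)),(ct,(150,180,45),td(40,118))]
B2=[(cs,(150,180,45),sd(462,540)),(cs,(-150,180,45),sd(763,247))]
np.set_printoptions(precision=2,suppress=True)
for n,o in(("top",A),("topAll",A+A2),("scene",B),("both",A+B+A2)):
    v,r=fit(o,[600,-100,0]); print(n,v,r.round(1).tolist())
D=v
C=[(75,105,95),(75,-105,95),(-75,-105,95),(-75,105,95)]
cA=[(ct,m,td(*p)) for m,p in zip(C,[(222,245),(605,148),(675,400),(285,505)])]
cB=[(cs,m,sd(*p)) for m,p in zip(C,[(430,303),(135,210),(280,90),(550,175)])]
for n,o in(("top",cA),("scene",cB),("both",cA+cB)):
    v,r=fit(o,[600,-100,0]); print("car",n,v,r.round(1).tolist())
print("fence corner",T2(*D,[(125,-165,45)]),"car corner",T2(*v,[(75,-105,45)]))
Bk=[(65,100,50),(65,-100,50),(-65,-100,50),(-65,100,50)]
bA=[(ct,m,tb(*p)) for m,p in zip(Bk,[(235,198),(448,240),(415,380),(200,337)])]
bB=[(cs,m,sb(*p)) for m,p in zip(Bk[:2]+Bk[3:],[(220,385),(38,228),(358,305)])]
for n,o in(("top",bA),("scene",bB),("both",bA+bB)):
    v,r=fit(o,[550,350,0]); print("blk",n,v,r.round(1).tolist())
E
python3 f1.py
```

```text
top [ 541.55 -158.78  150.86] [[0.2, -0.1], [-0.2, -0.1], [-0.0, -0.1], [0.0, 0.3], [0.1, 0.0]]
topAll [ 541.12 -158.65   37.76] [[0.2, -0.0], [-0.3, -0.0], [-0.1, 0.0], [-0.1, 0.3], [-0.1, 0.1], [0.2, 0.1], [0.0, -0.5]]
scene [ 549.41 -153.02    0.06] [[-0.2, 0.3], [0.1, 0.3], [-0.2, -0.2], [0.1, -0.3], [0.2, -0.2]]
both [ 542.55 -158.13    0.06] [[-0.1, -0.4], [-0.5, -0.5], [-0.3, -0.4], [-0.2, -0.1], [-0.2, -0.3], [-0.0, -1.9], [0.3, -1.8], [-0.0, -2.2], [0.2, -2.1], [0.3, -1.9], [0.2, -0.3], [-0.3, -0.9]]
car top [ 552.97 -185.16    0.22] [[0.0, -1.9], [-0.6, -1.0], [-0.3, 3.1], [1.2, 0.8]]
car scene [ 559.91 -177.1     0.23] [[0.1, 2.3], [-0.8, -0.2], [-0.4, -1.1], [2.0, -0.5]]
car both [ 554.44 -184.01    0.23] [[-0.5, -2.2], [-1.2, -1.7], [-0.7, 2.3], [0.9, 0.4], [-0.3, 0.2], [-0.8, -2.1], [-0.6, -2.7], [1.5, -2.3]]
fence corner [[ 677.18 -315.37   45.  ]] car corner [[ 651.17 -269.41   45.  ]]
blk top [508.24 302.6   -0.22] [[-0.4, -0.2], [-0.7, 0.5], [0.3, 0.1], [0.8, -0.4]]
blk scene [507.73 302.29  -0.29] [[1.0, 1.5], [0.0, -6.2], [-1.2, -0.0]]
blk both [508.67 303.05  -0.23] [[-0.3, -0.6], [-0.7, 0.7], [-0.1, 0.2], [0.5, -0.9], [4.3, 1.8], [-0.8, -3.9], [-0.7, -1.8]]
```

```bash
python3 - <<'E'
from h import *
from station import vision,ctrl
o=ctrl.get_obs(); M=R.from_rotvec(o["tcp_rot"]).as_matrix(); print(M.round(3)); 
c=vision.calibration("wrist"); Rc=R.from_rotvec(c["orientation"]).as_matrix()
print((M.T@Rc).round(4), M.T@(c["position"]-o["position"]))
E
```

```text
[[-0.001  0.43   0.903]
 [-0.001  0.903 -0.43 ]
 [-1.    -0.002  0.   ]]
[[ 2.000e-04 -2.663e-01  9.639e-01]
 [ 1.000e+00  1.000e-04 -2.000e-04]
 [-0.000e+00  9.639e-01  2.663e-01]] [-169.43680494    0.31922421  -68.05820124]
```

```bash
python3 -m handwheel '[[[-0.0715,0,0],[-1,0,0],85],[[-0.0715,0,0],[-1,0,0],85],[[0,0,0],[-0.24,-0.84,0.94],85],[[0,0,0],[-0.24,-0.84,0.94],85],[[0,0,0],[-0.24,-0.84,0.94],85],[[0,0,0],[-0.24,-0.84,0.94],85],[[0,0,0],[-0.24,-0.84,0.94],85],[[0,0,0],[-0.24,-0.84,0.94],85],[[0,0,0],[-0.24,-0.84,0.94],85],[[0,0,0],[-0.24,-0.84,0.94],85],[[0,0,0],[-0.24,-0.84,0.94],85],[[0,0,0],[0,0,0],85]]'
cat >> h.py <<'E'
def snap(n):
    from station import vision,ctrl
    import pickle
    o=ctrl.get_obs(); c=vision.calibration("wrist"); im=vision.get_image("wrist")
    cv2.imwrite(f"pics/{n}.png",im); pickle.dump((o,c),open(f"pics/{n}.pkl","wb"))
    print(o["clock"],o["position"].round(1),"yaw",round(yaw(o),4),"F",o["contact_force"].round(1)); return im,c,o
def yaw(o):
    z=R.from_rotvec(o["tcp_rot"]).as_matrix()[:,2]; return np.arctan2(z[1],z[0])
def load(n):
    import pickle
    o,c=pickle.load(open(f"pics/{n}.pkl","rb")); return cv2.imread(f"pics/{n}.png"),c,o
E
python3 -c "
from h import *
snap('w1')"
```

```text
clock: 1.65
position: [480.4, 306.3, 330.8]
tcp_rot: [0.178, 1.562, -0.179]
contact_force: [-0.3, -0.1, 0.2]
grip_width: 85.0
1.65 [480.4 306.3 330.8] yaw -0.2272 F [-0.3 -0.1  0.2]
```

View pics/w1.png

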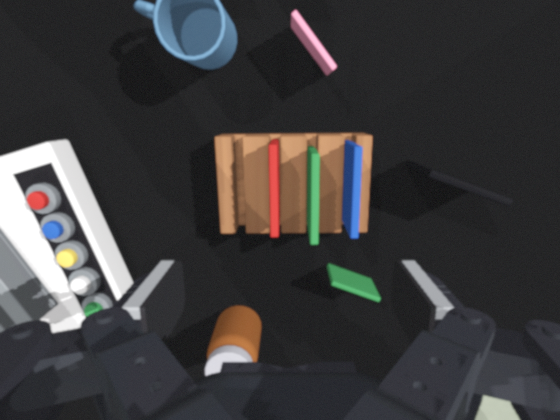

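```bash
python3 - <<'E'
from h import *
im=cv2.imread("pics/w1.png"); crop(im,205,120,180,130,4.4,"w1c.png")
E
```

```text
(no output)
```

View pics/w1c.png

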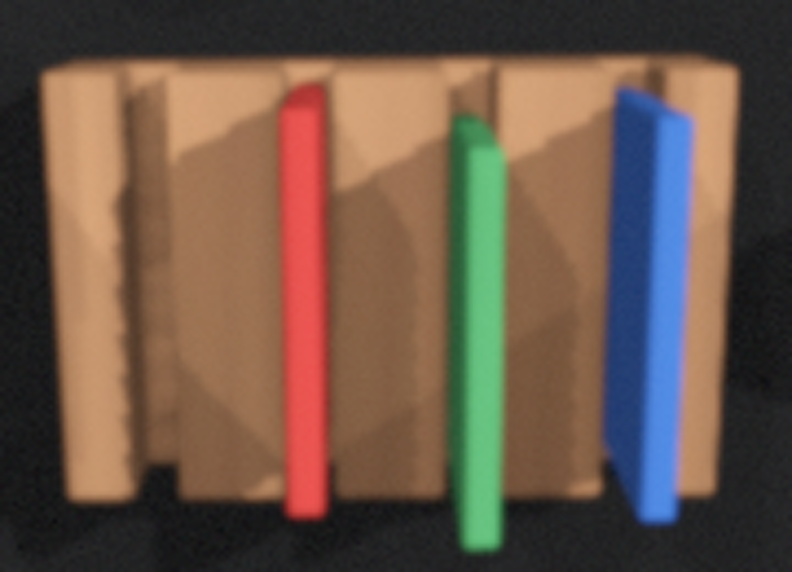

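```bash
cat > f2.py <<'E'
from h import *
np.set_printoptions(precision=3,suppress=True)
im,c,o=load("w1")
w=lambda X,Y:np.array([(X+.5)/4.4-.5+205,(Y+.5)/4.4-.5+120])
Bk=[(-65,-100,0),(-65,100,0),(65,100,0),(65,-100,0)]
v,r=fit([(c,m,w(*p)) for m,p in zip(Bk,[(42,75),(738,68),(715,495),(68,502)])],[508,302,-.2,50]); print("blk",v,r.round(1).tolist())
def brd(P):
    m=[(-55,-5,0),(-55,5,0),(55,-5,0),(55,5,0)]
    for z in (None,105):
        if z: v,r=fit([(c,(a,b,z),w(*p)) for (a,b,_),p in zip(m,P)],[508,302,-.2])
        else: v,r=fit([(c,a,w(*p)) for a,p in zip(m,P)],[508,302,-.2,100])
        print(v,r.round(1).tolist())
brd([(282,103),(325,100),(290,518),(327,515)])
brd([(470,148),(505,145),(462,550),(500,548)])
brd([(656,117),(692,118),(642,521),(677,522)])
E
python3 f2.py
```

```text
blk [510.848 307.339  -0.217  50.35 ] [[-0.2, -0.0], [0.0, -0.0], [-0.0, 0.1], [0.2, -0.1]]
[498.745 286.715  -0.225 111.929] [[0.3, -0.3], [-0.4, 0.3], [-0.0, -0.3], [0.1, 0.4]]
[500.089 286.122  -0.225] [[0.4, 0.4], [-0.4, 1.1], [0.1, -1.2], [-0.0, -0.6]]
[520.987 329.606  -0.221 105.068] [[-0.5, -0.3], [0.4, 0.3], [0.2, -0.2], [-0.2, 0.2]]
[521.005 329.608  -0.221] [[-0.5, -0.3], [0.4, 0.3], [0.2, -0.2], [-0.2, 0.2]]
[532.895 395.973  -0.162  85.524] [[10.7, 2.2], [11.1, 1.4], [14.5, -1.7], [14.5, -2.5]]
[524.346 378.012  -0.21 ] [[-0.4, -0.1], [0.4, -0.4], [-0.2, 0.5], [0.2, 0.1]]
```

```bash
python3 -m handwheel '[[[-0.0915,0,0],[0,0,0],85],[[-0.0915,0,0],[0,0,0],85],[[0,0,0],[0,-0.96,0.15],0],[[0,0,0],[0,-0.96,0.15],0],[[0,0,0],[0,-0.96,0.15],0],[[0,0,0],[0,-0.96,0.15],0],[[0,0,0],[0,-0.96,0.15],0],[[0,0,0],[0,-0.96,0.15],0],[[0,0,0],[0,-0.96,0.15],0],[[0,0,0],[0,-0.96,0.15],0],[[0,0,0],[0,-0.96,0.15],0],[[0,0,0],[0,-0.96,0.15],0],[[0,0,0],[0,-0.96,0.15],0],[[0,0,0],[0,-0.96,0.15],0],[[0,0,0],[0,-0.96,0.15],0],[[0,0,0],[0,-0.96,0.15],0],[[0,0,0],[0,-0.96,0.15],0],[[0,0,0],[0,-0.96,0.15],0],[[0,0,0],[0,0,0],0]]'
python3 -c "
from h import *
im,c,o=snap('w2')
crop(im,0,0,560,420,1.42,'w2c.png')"
```

```text
clock: 4.08
position: [580.6, -146.0, 329.4]
tcp_rot: [-0.052, 1.571, 0.051]
contact_force: [-0.2, -0.1, -0.7]
grip_width: -0.3
4.075 [ 580.6 -146.   329.4] yaw 0.065 F [-0.2 -0.1 -0.7]
```

View pics/w2c.png

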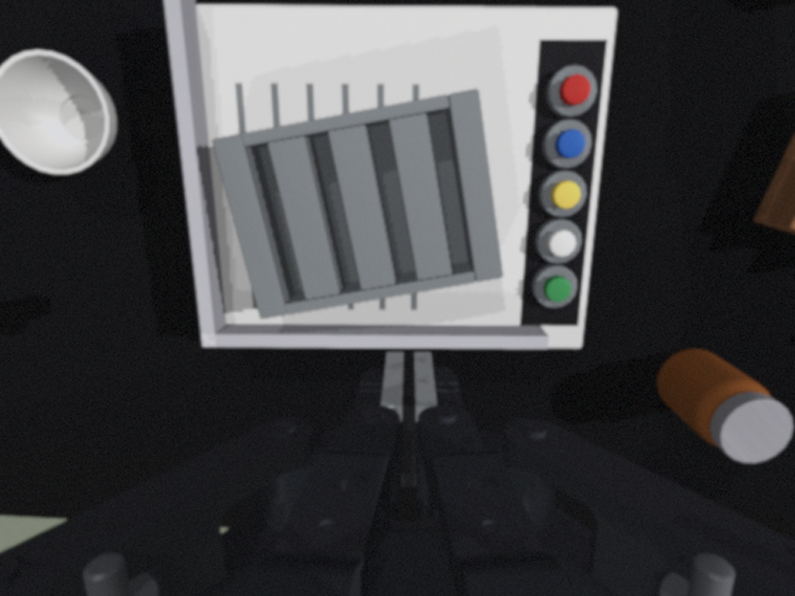

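```bash
cat > f3.py <<'E'
from h import *
np.set_printoptions(precision=3,suppress=True)
im,c,o=load("w2")
w=lambda X,Y:np.array([(X+.5)/1.42-.5,(Y+.5)/1.42-.5])
K=[(-84,145),(-42,145),(0,145),(42,145),(84,145)]
P=[(575,90),(571,143),(567,194),(562,244),(558,290)]
a=[(c,(x,y,67),w(*p)) for (x,y),p in zip(K,P)]; a0=[(c,(x,y,0),w(*p)) for (x,y),p in zip(K,P)]
b=[(c,(-150,180,45),w(616,9)),(c,(125,-165,75),w(220,325))]
for n,ob,x0 in (("keys",a,[545,-157,0]),("keysz",a0,[545,-157,0,67]),("all",a+b,[545,-157,0])):
    v,r=fit(ob,x0); print(n,v,r.round(1).tolist())
D=v
C=[(-75,-105),(-75,105),(75,105),(75,-105)];P=[(215,142),(477,92),(501,275),(262,317)]
v,r=fit([(c,(x,y,95),w(*p)) for (x,y),p in zip(C,P)],[555,-180,.2]);print("car",v,r.round(1).tolist())
v,r=fit([(c,(x,y,0),w(*p)) for (x,y),p in zip(C,P)],[555,-180,.2,95]);print("carz",v,r.round(1).tolist())
print("fence",T2(*D,[(125,-165,45)]),"cc",T2(*v[:3],[(75,-105,45)]))
dp=np.array([v[0]-D[0],v[1]-D[1]]);t=D[2];print("car in dryer",np.array([[np.cos(t),np.sin(t)],[-np.sin(t),np.cos(t)]])@dp,v[2]-t)
E
python3 f3.py
```

```text
keys [ 544.741 -158.099    0.063] [[0.3, -0.5], [-0.2, 0.4], [-0.5, 0.6], [0.1, -0.3], [0.2, -0.1]]
keysz [ 544.745 -158.012    0.062   66.721] [[0.3, -0.5], [-0.2, 0.4], [-0.5, 0.6], [0.1, -0.3], [0.2, -0.1]]
all [ 544.316 -158.092    0.059] [[0.6, -0.4], [-0.0, 0.5], [-0.4, 0.7], [0.0, -0.2], [-0.1, -0.0], [1.3, -1.9], [-4.1, 6.3]]
car [ 558.54  -183.938    0.248] [[-3.0, -0.4], [0.8, -2.4], [2.3, 2.1], [-0.8, 3.1]]
carz [ 558.856 -184.603    0.242   84.63 ] [[0.2, -0.6], [-0.6, -0.4], [-0.1, 0.9], [0.6, 0.3]]
fence [[ 678.809 -315.45    45.   ]] cc [[ 656.855 -268.546   45.   ]]
car in dryer [ 12.955 -27.321] 0.18336905356129463
```

```bash
cat > f4.py <<'E'
import sys,io,contextlib
with contextlib.redirect_stdout(io.StringIO()):
    from f1 import *
im,c,o=load("w2")
w=lambda X,Y:np.array([(X+.5)/1.42-.5,(Y+.5)/1.42-.5])
def t(n,a,b,d):
    print(n,"tw",tri([(ct,td(*a)),(c,w(*d))]).round(1), "sw",tri([(cs,sd(*b)),(c,w(*d))]).round(1),"ts",tri([(ct,td(*a)),(cs,sd(*b))]).round(1))
t("car++",(222,245),(430,303),(501,275))
t("car-+",(285,505),(550,175),(477,92))
t("car+-",(605,148),(135,210),(262,317))
t("car--",(675,400),(280,90),(215,142))
t("kgreen",(112,221),(487,406),(558,290))
t("kred",(137,526),(663,255),(575,90))
t("kyel",(125,373),(580,328),(567,194))
t("dry-+",(80,650),(763,247),(616,9))
E
python3 f4.py; python3 - <<'E'
from h import *
im=cv2.imread("pics/w2.png"); crop(im,120,30,260,220,3,"w2d.png"); crop(im,105,190,130,70,6,"w2e.png")
E
```

```text
car++ tw [600.3 -66.6  96.5] sw [602.7 -66.1  94. ] ts [599.3 -67.2  91.1]
car-+ tw [459.4 -98.8  72.8] sw [ 461.9 -100.6   88.2] ts [460.4 -99.1  87.6]
car+- tw [ 638.3 -256.9  138.1] sw [ 653.3 -266.3   91. ] ts [ 648.1 -274.9   83.4]
car-- tw [ 512.5 -316.9   54.9] sw [ 509.9 -300.5   89.5] ts [ 508.5 -304.2   87.5]
kgreen tw [617.6  -8.9  69.4] sw [620.3  -6.7  63. ] ts [617.7  -8.9  59.8]
kred tw [450.5 -18.5  63.7] sw [451.9 -17.5  61.6] ts [449.4 -19.5  58.8]
kyel tw [533.7 -13.8  69.5] sw [535.5 -11.5  61.4] ts [533.4 -14.3  58.3]
dry-+ tw [382.3  13.8  36.8] sw [386.3  11.6  43.3] ts [382.4  11.   39.9]
```

View pics/w2d.png

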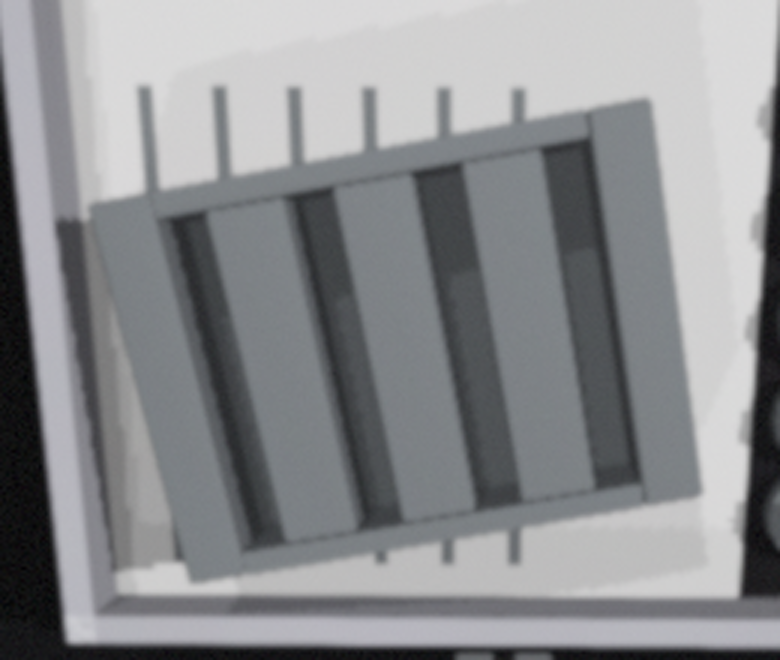

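View pics/w2e.png

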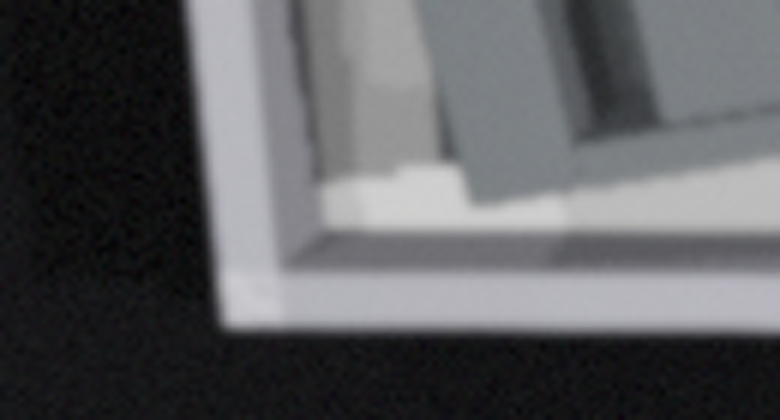

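```bash
cat > f5.py <<'E'
from h import *
np.set_printoptions(precision=3,suppress=True)
im,c,o=load("w2")
w=lambda X,Y:np.array([(X+.5)/1.42-.5,(Y+.5)/1.42-.5])
d=lambda X,Y:np.array([(X+.5)/3-.5+120,(Y+.5)/3-.5+30]); e=lambda X,Y:np.array([(X+.5)/6-.5+105,(Y+.5)/6-.5+190])
K=[(-84,145),(-42,145),(0,145),(42,145),(84,145)]
P=[(575,90),(571,143),(567,194),(562,244),(558,290)]
a=[(c,(x,y,67),w(*p)) for (x,y),p in zip(K,P)]
b=[(c,(-150,180,45),w(616,9)),(c,(125,-165,75),e(282,272)),(c,(137,-177,75),e(222,330)),(c,(125,-165,45),e(320,232))]
v,r=fit(a+b,[545,-157,0]); print(v,r.round(1).tolist());D=v
C=[(-75,-105),(-75,105),(75,105),(75,-105)];P=[(92,205),( 650,98),(702,493),(190,582)]
v,r=fit([(c,(x,y,95),d(*p)) for (x,y),p in zip(C,P)],[555,-180,.2]);print("car",v,r.round(1).tolist())
print(fit([(c,(x,y,0),d(*p)) for (x,y),p in zip(C,P)],[555,-180,.2,95])[0])
print("fence",T2(*D,[(125,-165,45)]),"cc",T2(*v[:3],[(75,-105,45)]))
dp=np.array([v[0]-D[0],v[1]-D[1]]);t=D[2];print("car in dryer",np.array([[np.cos(t),np.sin(t)],[-np.sin(t),np.cos(t)]])@dp,v[2]-t)
E
python3 f5.py
```

```text
[ 544.795 -158.392    0.061] [[0.1, -0.2], [-0.4, 0.6], [-0.7, 0.8], [-0.2, -0.1], [-0.2, 0.1], [0.7, -1.8], [-0.9, 0.6], [0.7, -0.3], [1.0, -0.3]]
car [ 557.273 -184.283    0.242] [[-2.2, -0.5], [0.6, -0.9], [0.8, 1.2], [-0.2, 1.1]]
[ 557.45  -184.373    0.241   89.776]
fence [[ 679.587 -315.494   45.   ]] cc [[ 655.27  -268.226   45.   ]]
car in dryer [ 10.882 -26.601] 0.18145500110011792
```

```bash
python3 -m handwheel '[[[0,0,0],[0,-0.17,-1],0],[[0,0,0],[0,-0.17,-1],0],[[0,0,0],[0.5,-0.17,-1],0],[[0,0,0],[0.5,-0.17,-1],0],[[0,0,0],[0.8,-0.17,-1],0],[[0,0,0],[1,0,0],0],[[0,0,0],[1,0,0],0],[[0,0,0],[1,0,0],0],[[0,0,0],[1,0,0],0],[[0,0,0],[1,0,0],0],[[0,0,0],[1,0,0],0],[[0,0,0],[1,0,0],0],[[0,0,0],[0,0,0],0]]'
cat > st.py <<'E'
from h import *
from station import ctrl
D=np.array([544.8,-158.4,0.061])
def ind(p):
    d=np.array(p[:2])-D[:2];c,s=np.cos(D[2]),np.sin(D[2]);return np.array([c*d[0]+s*d[1],-s*d[0]+c*d[1]])
if __name__=="__main__":
    o=ctrl.get_obs();print(o["clock"],o["position"].round(1),"dryer",ind(o["position"]).round(1),"yaw",yaw(o).round(4),"F",o["contact_force"].round(1),"g",round(o["grip_width"],1), "tool x",R.from_rotvec(o["tcp_rot"]).as_matrix()[:,0].round(3))
E
python3 st.py
```

```text
clock: 5.75
position: [431.1, -177.8, 64.4]
tcp_rot: [-0.054, 1.575, 0.057]
contact_force: [-0.0, -0.5, -0.6]
grip_width: 0.2
5.75 [ 431.1 -177.8   64.4] dryer [-114.7  -12.5] yaw 0.0702 F [-0.  -0.5 -0.6] g 0.2 tool x [-0.005  0.002 -1.   ]
```

```bash
python3 -m handwheel '[[[0,0,0],[0,0,0.5],0],[[0,0,0],[0,0,0.5],0],[[0,0,0],[0,0,0.15],0],[[0,0,0],[0,0,0.15],0],[[0,0,0],[0,0,0.15],0],[[0,0,0],[0,0,0.15],0],[[0,0,0],[0,0,0.15],0],[[0,0,0],[0,0,0.15],0],[[0,0,0],[0,0,0.15],0],[[0,0,0],[0,0,0.15],0],[[0,0,0],[0,0,0],0]]'; python3 st.py; python3 -m handwheel '[[[0,0,0],[0,0,0.12],0],[[0,0,0],[0,0,0.1],0],[[0,0,0],[0,0,0],0]]'; python3 st.py
```

```text
clock: 7.12
position: [492.1, -176.9, 66.9]
tcp_rot: [-0.049, 1.584, 0.054]
contact_force: [-19.1, 1.2, 21.1]
grip_width: 0.1
7.125 [ 492.1 -176.9   66.9] dryer [-53.8 -15.2] yaw 0.0654 F [-19.1   1.2  21.1] g 0.1 tool x [-0.013  0.003 -1.   ]
clock: 7.5
position: [492.1, -176.8, 66.6]
tcp_rot: [-0.046, 1.596, 0.055]
contact_force: [-34.4, 2.4, 35.0]
grip_width: -0.1
7.5 [ 492.1 -176.8   66.6] dryer [-53.7 -15.1] yaw 0.0639 F [-34.4   2.4  35. ] g -0.1 tool x [-0.026  0.005 -1.   ]
```

```bash
python3 - <<'E'
from h import *
from station import vision
s=vision.get_image("scene"); crop(s,120,135,180,130,4.4,"s2.png")
snap("w3")
E
```

```text
7.55 [ 492.1 -176.8   66.7] yaw 0.0638 F [-35.5   3.   35.1]
```

View pics/s2.png

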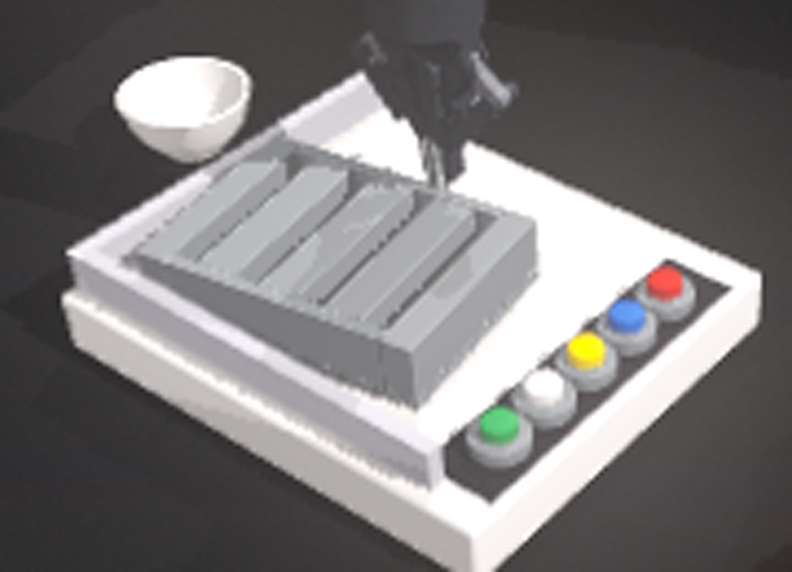

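View pics/w3.png

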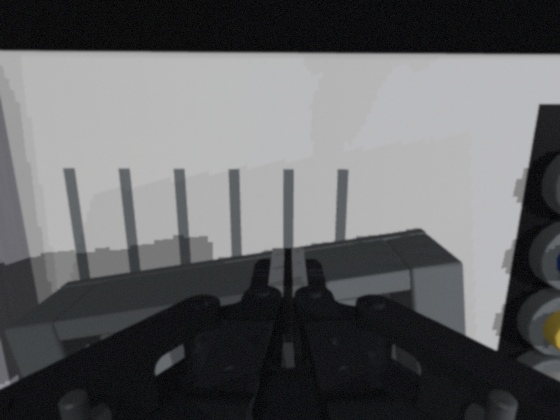

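```bash
python3 -m handwheel '[[[0,0,0],[0,0,-0.4],0],[[0,0,0],[0,0,-0.6],0],[[0,0,0],[-1,0,-0.5],0],[[0,0,0],[-1,0,0],0],[[0,0,0],[-1,0,0.5],0],[[0,0,0],[-1,0,1],0],[[0,0,0],[-1,0,1],0],[[0,0,0],[-1,0,1],0],[[0,0,0],[-1,0,1],0],[[0,0,0],[-1,0,1],0],[[0,0,0],[-1,0,0],0],[[0,0,0],[0,0,0],0]]'; python3 - <<'E'
from h import *
from station import vision
s=vision.get_image("scene"); crop(s,120,135,180,130,4.4,"s3.png")
im,c,o=snap("w4"); crop(im,0,0,560,420,1.42,'w4c.png')
E
```

```text
clock: 9.1
position: [626.3, -168.2, 338.8]
tcp_rot: [-0.054, 1.566, 0.051]
contact_force: [0.6, -1.0, -0.6]
grip_width: -0.3
9.15 [ 625.4 -167.9  337.1] yaw 0.0669 F [-0.2 -0.2 -0.7]
```

View pics/s3.png

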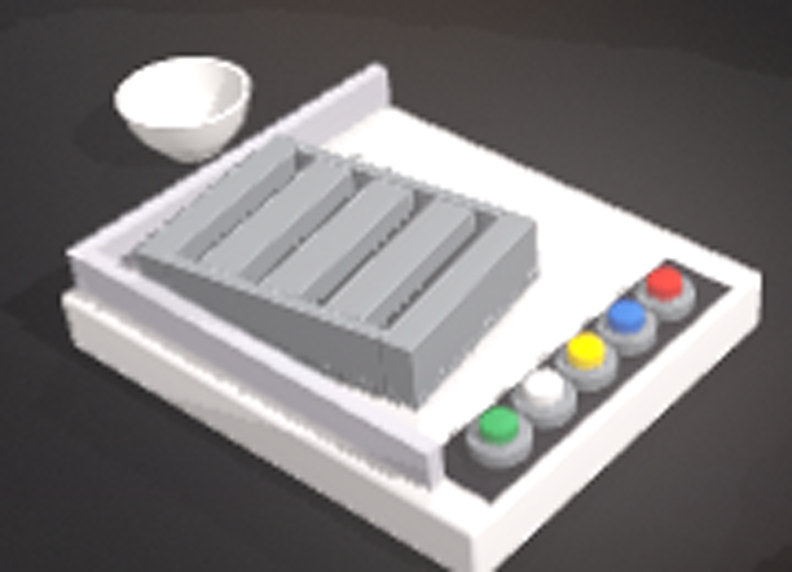

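View pics/w4c.png

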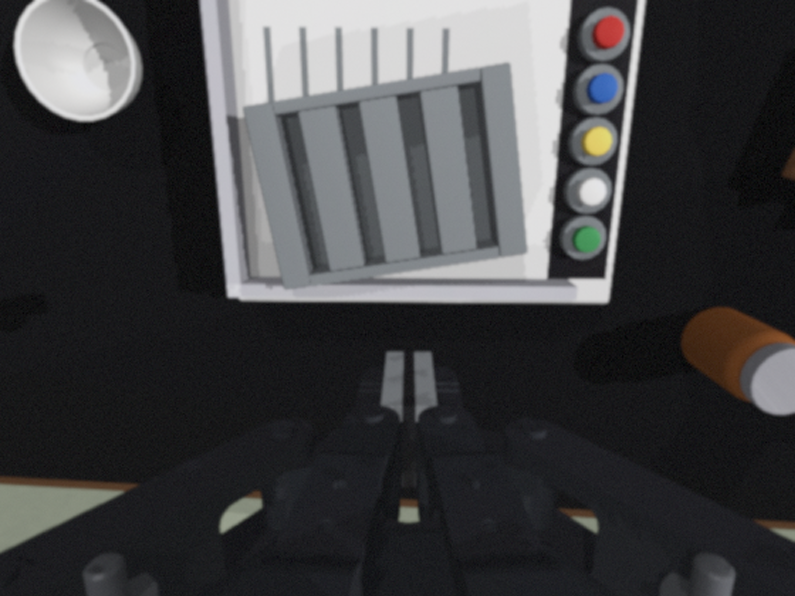

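```bash
python3 - <<'E'
from h import *
im,c,o=load("w4"); crop(im,140,10,260,210,3,"w4d.png")
E
```

```text
(no output)
```

View pics/w4d.png

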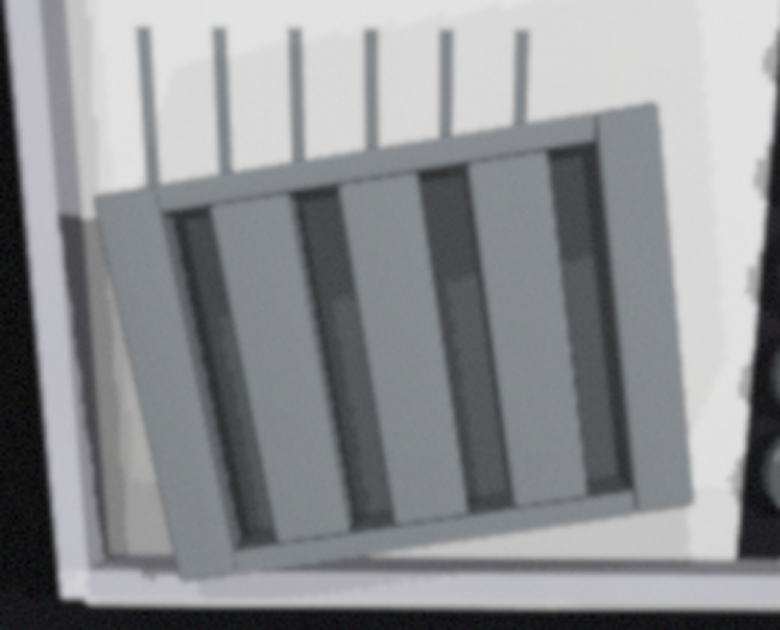

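```bash
cat >> st.py <<'E'
C4=[(-75,-105),(-75,105),(75,105),(75,-105)]
def carfit(name,P,ox,oy,s,z=95):
    im,c,o=load(name)
    d=lambda X,Y:np.array([(X+.5)/s-.5+ox,(Y+.5)/s-.5+oy])
    for zz in (z,None):
        if zz: v,r=fit([(c,(x,y,zz),d(*p)) for (x,y),p in zip(C4,P)],[555,-180,.2])
        else: v,r=fit([(c,(x,y,0),d(*p)) for (x,y),p in zip(C4,P)],[555,-180,.2,95])
        print("car",v.round(3),"dryer",ind(v).round(1),"rel",(v[2]-D[2]).round(4),r.round(1).tolist())
E
python3 -c "
from st import *
carfit('w4',[(95,197),(657,103),(692,505),(182,580)],140,10,3)
"; python3 st.py
```

```text
car [ 5.80242e+02 -1.85499e+02  2.20000e-01] dryer [ 33.7 -29.2] rel 0.1587 [[-1.5, -0.4], [0.8, -0.6], [1.4, 0.7], [-0.7, 1.4]]
car [ 5.80138e+02 -1.85640e+02  2.18000e-01  8.98380e+01] dryer [ 33.6 -29.3] rel 0.1572 [[-0.0, -0.3], [-0.2, 0.2], [0.2, -0.1], [0.1, 0.1]]
9.2 [ 624.8 -167.7  335.9] dryer [ 79.3 -14.1] yaw 0.0669 F [ 0.7 -0.4 -0.4] g -0.1 tool x [-0.  0. -1.]
```

```bash
python3 -m handwheel '[[[0,0,0],[0,0.33,-1],0],[[0,0,0],[0,0.33,-1],0],[[0,0,0],[0,0.33,-1],0],[[0,0,0],[0.5,0.33,-1],0],[[0,0,0],[0.5,0.33,-1],0],[[0,0,0],[0.6,0.32,-1],0],[[0,0,0],[1,0,0],0],[[0,0,0],[1,0,0],0],[[0,0,0],[1,0,0],0],[[0,0,0],[1,0,0],0],[[0,0,0],[1,0,0],0],[[0,0,0],[1,0,0],0],[[0,0,0],[1,0,0],0],[[0,0,0],[0.9,0,0],0],[[0,0,0],[0,0,0],0]]'; python3 st.py
```

```text
clock: 11.08
position: [438.1, -120.1, 48.8]
tcp_rot: [-0.052, 1.576, 0.053]
contact_force: [-0.2, -0.5, 0.2]
grip_width: 0.1
11.075 [ 438.1 -120.1   48.8] dryer [-104.1   44.7] yaw 0.0671 F [-0.2 -0.5  0.2] g 0.1 tool x [-0.006  0.    -1.   ]
```

```bash
python3 -m handwheel '[[[0,0,0],[0,0,0.5],0],[[0,0,0],[0,0,0.5],0],[[0,0,0],[0,0,0.12],0],[[0,0,0],[0,0,0.12],0],[[0,0,0],[0,0,0.12],0],[[0,0,0],[0,0,0.12],0],[[0,0,0],[0,0,0],0]]'; python3 st.py
```

```text
clock: 11.95
position: [483.5, -116.5, 50.5]
tcp_rot: [-0.052, 1.575, 0.055]
contact_force: [-5.2, 2.5, 1.6]
grip_width: 0.3
11.95 [ 483.5 -116.5   50.5] dryer [-58.7  45.5] yaw 0.0677 F [-5.2  2.5  1.6] g 0.3 tool x [-0.005  0.002 -1.   ]
```

Pushing with only about 5 N now; continue.

```bash
python3 -m handwheel '[[[0,0,0],[0,0,0.12],0],[[0,0,0],[0,0,0.12],0],[[0,0,0],[0,0,0.12],0],[[0,0,0],[0,0,0],0]]'; python3 st.py;  python3 -m handwheel '[[[0,0,0],[0,0,0.12],0],[[0,0,0],[0,0,0.12],0],[[0,0,0],[0,0,0.1],0],[[0,0,0],[0,0,0],0]]'; python3 st.py
```

```text
clock: 12.45
position: [494.3, -115.4, 50.4]
tcp_rot: [-0.052, 1.575, 0.055]
contact_force: [-3.9, 2.6, 0.3]
grip_width: -0.4
12.45 [ 494.3 -115.4   50.4] dryer [-47.7  46. ] yaw 0.068 F [-3.9  2.6  0.3] g -0.4 tool x [-0.005  0.002 -1.   ]
clock: 12.95
position: [505.0, -115.1, 50.4]
tcp_rot: [-0.052, 1.574, 0.055]
contact_force: [-4.4, 2.3, -0.9]
grip_width: -0.0
12.95 [ 505.  -115.1   50.4] dryer [-37.1  45.6] yaw 0.0678 F [-4.4  2.3 -0.9] g -0.0 tool x [-0.004  0.001 -1.   ]
```

```bash
python3 -m handwheel '[[[0,0,0],[0,0,0.07],0],[[0,0,0],[0,0,0.07],0],[[0,0,0],[0,0,0],0]]'; python3 st.py;  python3 -m handwheel '[[[0,0,0],[0,0,0.07],0],[[0,0,0],[0,0,0.07],0],[[0,0,0],[0,0,0],0]]'; python3 st.py
```

```text
clock: 13.32
position: [505.6, -115.3, 50.4]
tcp_rot: [-0.05, 1.581, 0.055]
contact_force: [-14.3, 3.0, 8.7]
grip_width: 0.0
13.325 [ 505.6 -115.3   50.4] dryer [-36.5  45.4] yaw 0.0668 F [-14.3   3.    8.7] g 0.0 tool x [-0.011  0.003 -1.   ]
clock: 13.7
position: [505.3, -115.3, 50.4]
tcp_rot: [-0.048, 1.59, 0.056]
contact_force: [-26.1, 4.0, 20.7]
grip_width: 0.1
13.7 [ 505.3 -115.3   50.4] dryer [-36.8  45.5] yaw 0.0659 F [-26.1   4.   20.7] g 0.1 tool x [-0.02   0.004 -1.   ]
```

```bash
python3 -m handwheel '[[[0,0,0],[0,0,-0.5],0],[[0,0,0],[0,0,-0.6],0],[[0,0,0],[-1,0,0],0],[[0,0,0],[-1,0,0],0],[[0,0,0],[-0.6,0,0],0],[[0,0,0],[0,0.6,0.94],0],[[0,0,0],[0,0.6,0.94],0],[[0,0,0],[0,0.6,0.94],0],[[0,0,0],[0,0.6,0.94],0],[[0,0,0],[0,0,0],0]]'; python3 st.py; python3 - <<'E'
from h import *
from station import vision
s=vision.get_image("scene"); crop(s,120,135,180,130,4.4,"s4.png")
E
```

```text
clock: 14.95
position: [592.3, -36.3, 129.4]
tcp_rot: [-0.056, 1.567, 0.055]
contact_force: [-0.6, -0.2, 0.0]
grip_width: -0.4
14.95 [592.3 -36.3 129.4] dryer [ 54.8 119. ] yaw 0.0709 F [-0.6 -0.2  0. ] g -0.4 tool x [ 0.003 -0.    -1.   ]
```

View pics/s4.png

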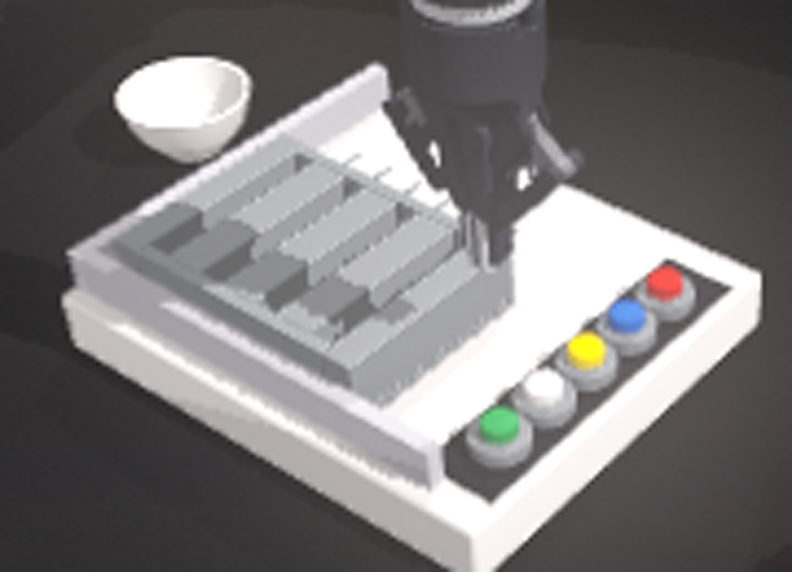

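```bash
python3 -m handwheel '[[[0,0,0],[1,0,0],0],[[0,0,0],[0.7,0,0],0],[[0,0,0],[0,-0.4,0],0],[[0,0,0],[0,-0.3,0],0],[[0,0,0],[0,0,0],0]]'; python3 st.py
```

```text
clock: 15.62
position: [592.0, -61.7, 79.7]
tcp_rot: [-0.051, 1.568, 0.05]
contact_force: [-0.7, 0.4, 0.2]
grip_width: 0.3
15.625 [592.  -61.7  79.7] dryer [53.  93.6] yaw 0.0642 F [-0.7  0.4  0.2] g 0.3 tool x [ 0.003 -0.001 -1.   ]
```

```bash
python3 -m handwheel '[[[0,0,0],[0.5,0,0],0],[[0,0,0],[0.37,0,0],0],[[0,0,0],[0,-0.2,0],0],[[0,0,0],[0,-0.2,0],0],[[0,0,0],[0,0,0],0]]'; python3 st.py
```

```text
clock: 16.25
position: [592.3, -72.6, 52.5]
tcp_rot: [-0.052, 1.569, 0.051]
contact_force: [0.4, 0.3, 0.5]
grip_width: 0.1
16.25 [592.3 -72.6  52.5] dryer [52.6 82.8] yaw 0.0658 F [0.4 0.3 0.5] g 0.1 tool x [ 0.001 -0.001 -1.   ]
```

```bash
python3 -m handwheel '[[[0,0,0],[0,-0.15,0],0],[[0,0,0],[0,-0.15,0],0],[[0,0,0],[0,-0.15,0],0],[[0,0,0],[0,-0.15,0],0],[[0,0,0],[0,0,0],0]]'; python3 st.py;python3 -m handwheel '[[[0,0,0],[0,-0.1,0],0],[[0,0,0],[0,-0.1,0],0],[[0,0,0],[0,0,0],0]]'; python3 st.py
```

```text
clock: 16.88
position: [593.2, -86.0, 52.5]
tcp_rot: [-0.051, 1.57, 0.058]
contact_force: [-1.6, 5.6, 2.3]
grip_width: -0.1
16.875 [593.2 -86.   52.5] dryer [52.7 69.3] yaw 0.0692 F [-1.6  5.6  2.3] g -0.1 tool x [-0.001  0.004 -1.   ]
clock: 17.25
position: [593.5, -91.2, 52.5]
tcp_rot: [-0.051, 1.571, 0.059]
contact_force: [-1.7, 6.6, 4.1]
grip_width: 0.0
17.25 [593.5 -91.2  52.5] dryer [52.7 64.1] yaw 0.0698 F [-1.7  6.6  4.1] g 0.0 tool x [-0.001  0.005 -1.   ]
```

```bash
python3 -m handwheel '[[[0,0,0],[0,-0.1,0],0],[[0,0,0],[0,-0.1,0],0],[[0,0,0],[0,0,0],0]]'; python3 st.py;python3 -m handwheel '[[[0,0,0],[0,-0.1,0],0],[[0,0,0],[0,-0.1,0],0],[[0,0,0],[0,0,0],0]]'; python3 st.py
```

```text
clock: 17.62
position: [593.8, -96.8, 52.5]
tcp_rot: [-0.05, 1.571, 0.059]
contact_force: [-2.4, 8.3, 3.9]
grip_width: -0.0
17.625 [593.8 -96.8  52.5] dryer [52.7 58.5] yaw 0.0699 F [-2.4  8.3  3.9] g -0.0 tool x [-0.001  0.006 -1.   ]
clock: 18.0
position: [593.7, -96.7, 52.5]
tcp_rot: [-0.047, 1.573, 0.068]
contact_force: [-4.9, 17.2, 8.4]
grip_width: -0.3
18.0 [593.7 -96.7  52.5] dryer [52.6 58.6] yaw 0.0733 F [-4.9 17.2  8.4] g -0.3 tool x [-0.004  0.013 -1.   ]
```

```bash
python3 -m handwheel '[[[0,0,0],[0,-0.1,0],0],[[0,0,0],[0,-0.1,0],0],[[0,0,0],[0,0,0],0]]'; python3 st.py
```

```text
clock: 18.38
position: [593.6, -96.7, 52.5]
tcp_rot: [-0.044, 1.575, 0.076]
contact_force: [-8.9, 26.9, 13.3]
grip_width: -0.2
18.375 [593.6 -96.7  52.5] dryer [52.5 58.6] yaw 0.0766 F [-8.9 26.9 13.3] g -0.2 tool x [-0.006  0.02  -1.   ]
```

```bash
python3 -m handwheel '[[[0,0,0],[0,0.5,0],0],[[0,0,0],[0,0.5,0],0],[[0,0,0],[-1,0,0],0],[[0,0,0],[-1,0,0],0],[[0,0,0],[-1,-0.7,0],0],[[0,0,0],[-1,-0.8,0],0],[[0,0,0],[-1,-0.8,0],0],[[0,0,0],[-1,-0.8,0],0],[[0,0,0],[-1,0,0],0],[[0,0,0],[-1,0,0],0],[[0,0,0],[-1,0,0],0],[[0,0,0],[0,0,0],0]]'; python3 - <<'E'
from h import *
im,c,o=snap("w5"); crop(im,130,10,260,210,3,"w5d.png")
E
```

```text
clock: 19.88
position: [600.0, -177.8, 324.8]
tcp_rot: [-0.053, 1.565, 0.05]
contact_force: [0.0, 0.7, -0.6]
grip_width: 0.1
19.875 [ 600.  -177.8  324.8] yaw 0.0655 F [ 0.   0.7 -0.6]
```

View pics/w5d.png

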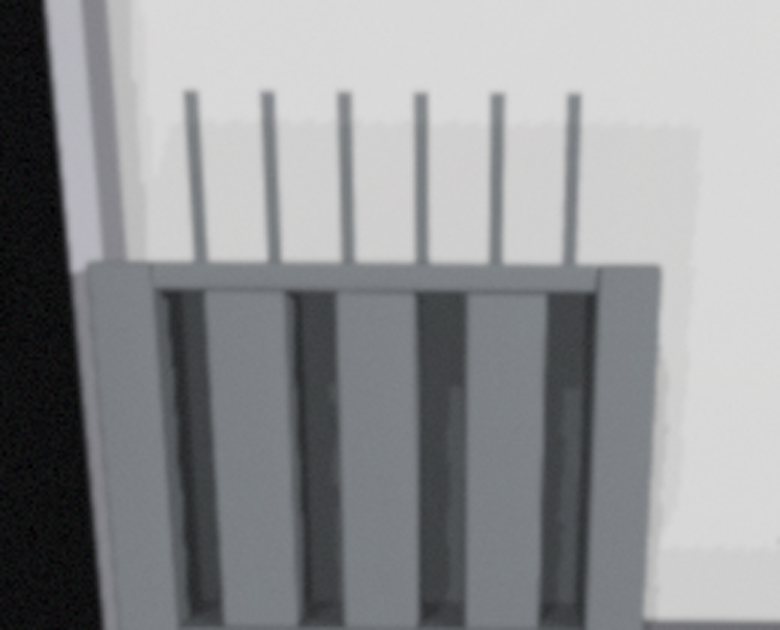

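```bash
python3 - <<'E'
from h import *
im,c,o=load("w5"); crop(im,140,80,230,165,3.4,"w5e.png")
E
```

```text
(no output)
```

View pics/w5e.png

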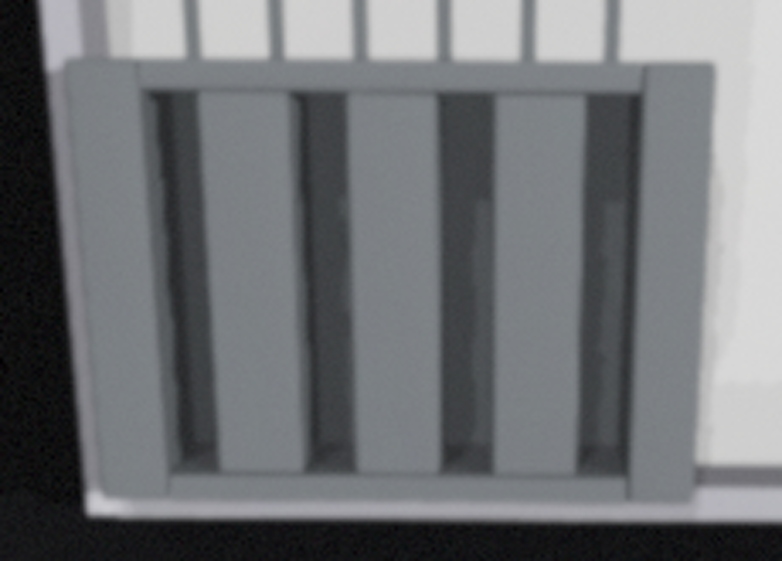

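```bash
python3 -c "
from st import *
carfit('w5',[(66,60),(713,65),(692,498),(103,496)],140,80,3.4)
"
```

```text
car [ 5.97585e+02 -2.14812e+02  5.90000e-02] dryer [ 49.2 -59.5] rel -0.0019 [[-1.4, -0.7], [1.3, -0.9], [0.5, 2.1], [-0.5, 1.5]]
car [ 5.97884e+02 -2.15289e+02  6.00000e-02  8.93010e+01] dryer [ 49.5 -60. ] rel -0.0014 [[0.0, -0.3], [-0.1, -0.5], [-0.5, 0.7], [0.7, 0.2]]
```

```bash
python3 -m handwheel '[[[0.0912,0,0],[0,0,0],36],[[0.0912,0,0],[0,0,0],36],[[0,0,0],[0.27,0.957,-0.443],36],[[0,0,0],[0.27,0.957,-0.443],36],[[0,0,0],[0.27,0.957,-0.443],36],[[0,0,0],[0.27,0.957,-0.443],36],[[0,0,0],[0.27,0.957,-0.443],36],[[0,0,0],[0.27,0.957,-0.443],36],[[0,0,0],[0.27,0.957,-0.443],36],[[0,0,0],[0.27,0.957,-0.443],36],[[0,0,0],[0.27,0.957,-0.443],36],[[0,0,0],[0.27,0.957,-0.443],36],[[0,0,0],[0.27,0.957,-0.443],36],[[0,0,0],[0.27,0.957,-0.443],36],[[0,0,0],[0.27,0.957,-0.443],36],[[0,0,0],[0.27,0.957,-0.443],36],[[0,0,0],[0.27,0.957,-0.443],36],[[0,0,0],[0,0,0],36],[[0,0,0],[0,0,0],36]]'; python3 - <<'E'
from h import *
im,c,o=snap("w6"); crop(im,100,60,390,290,2,"w6d.png")
E
```

```text
clock: 22.3
position: [498.0, 286.2, 199.6]
tcp_rot: [0.171, 1.565, -0.174]
contact_force: [0.1, -0.4, -0.2]
grip_width: 36.0
22.3 [498.  286.2 199.6] yaw -0.2201 F [ 0.1 -0.4 -0.2]
```

View pics/w6d.png

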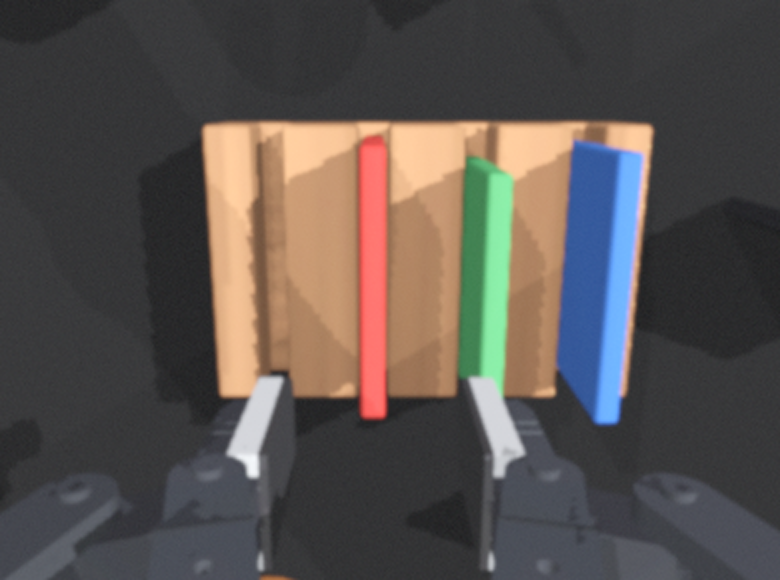

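```bash
cat > f6.py <<'E'
from h import *
np.set_printoptions(precision=3,suppress=True)
im,c,o=load("w6"); im1,c1,o1=load("w1")
w1=lambda X,Y:np.array([(X+.5)/4.4-.5+205,(Y+.5)/4.4-.5+120])
w=lambda X,Y:np.array([(X+.5)/2-.5+100,(Y+.5)/2-.5+60])
m=[(-55,-5,0),(-55,5,0),(55,-5,0),(55,5,0)]
def go(n,P,P1):
    v,r=fit([(c,a,w(*p)) for a,p in zip(m,P) if p]+[(c1,a,w1(*p)) for a,p in zip(m,P1)],[508,302,-.2,104]);print(n,v,r.round(1).tolist())
go("red",[(360,146),(386,146),(361,416),(386,416)],[(282,103),(325,100),(290,518),(327,515)])
go("green",[(488,177),(512,177),None,None],[(470,148),(505,145),(462,550),(500,548)])
go("blue",[(613,152),(640,153),(594,421),(619,420)],[(656,117),(692,118),(642,521),(677,522)])
B=[510.848,307.339,-.217]
for y in(-24,24,72): print(T2(*B,[(0,y,0)]))
E
python3 f6.py
```

```text
red [501.086 285.112  -0.22  103.226] [[0.2, -0.4], [0.7, -0.4], [0.5, 0.1], [0.0, 0.1], [-0.4, 1.3], [-1.3, 2.0], [-0.3, -0.8], [-0.4, -0.2]]
green [523.141 329.54   -0.221  99.282] [[-0.5, -0.5], [0.6, -0.5], [-0.5, 0.9], [0.3, 1.6], [0.2, -0.4], [-0.2, 0.0]]
blue [525.073 378.351 -19.053 100.838] [[0.4, 0.6], [0.3, -0.1], [0.2, -0.1], [-0.3, 0.2], [-0.9, 0.2], [-0.2, -0.3], [-0.1, -0.2], [0.2, -0.6]]
[[505.681 283.902   0.   ]]
[[516.015 330.776   0.   ]]
[[526.35 377.65   0.  ]]
```

```bash
python3 -m handwheel '[[[0,0,0],[0.9,0,0.08],36],[[0,0,0],[0.9,0,0],36],[[0,0,0],[0.9,0,0],36],[[0,0,0],[0.9,0,0],36],[[0,0,0],[0.85,0,0],36],[[0,0,0],[0,0,0],36],[[0,0,0],[0,0,0],2],[[0,0,0],[0,0,0],2],[[0,0,0],[0,0,0],2],[[0,0,0],[0,0,0],2]]'; python3 st.py
```

```text
clock: 23.6
position: [501.7, 287.2, 68.8]
tcp_rot: [0.173, 1.561, -0.171]
contact_force: [-0.2, -1.1, 5.8]
grip_width: 8.0
23.6 [501.7 287.2  68.8] dryer [-15.8 447.4] yaw -0.2195 F [-0.2 -1.1  5.8] g 8.0 tool x [ 0.003  0.001 -1.   ]
```

```bash
python3 -m handwheel '[[[0,0,0],[-0.4,0,0],2],[[0,0,0],[-0.6,0,0],2],[[0,0,0],[-1,0,0],2],[[0,0,0],[-1,0,0],2],[[0,0,0],[-1,0,0],2],[[0,0,0],[-1,0,0],2],[[0,0,0],[0,0,0],2]]'; python3 st.py;  python3 - <<'E'
from h import *
im,c,o=snap("w7"); crop(im,100,60,390,290,2,"w7d.png")
E
```

```text
clock: 24.48
position: [501.9, 288.1, 221.0]
tcp_rot: [0.175, 1.559, -0.168]
contact_force: [1.0, -0.7, -0.4]
grip_width: 7.8
24.475 [501.9 288.1 221. ] dryer [-15.6 448.3] yaw -0.219 F [ 1.  -0.7 -0.4] g 7.8 tool x [ 0.005  0.004 -1.   ]
24.475 [501.9 288.1 221. ] yaw -0.219 F [ 1.  -0.7 -0.4]
```

View pics/w7d.png

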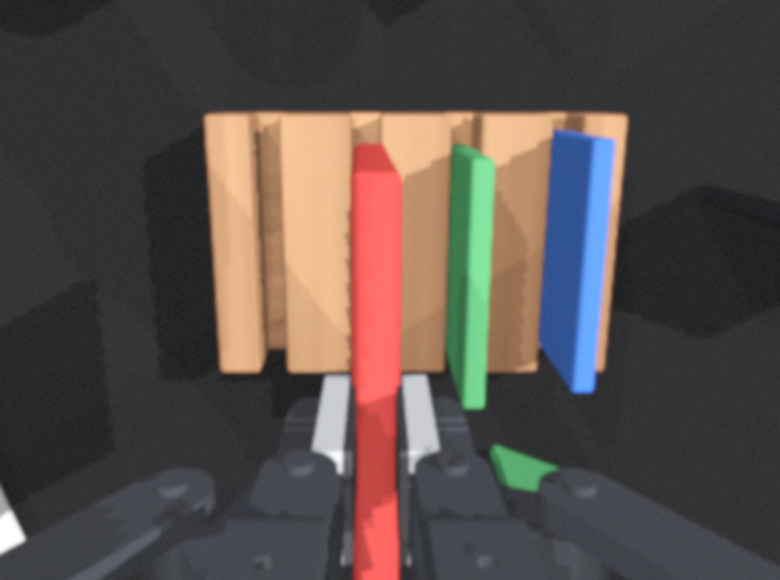

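```bash
python3 -m handwheel '[[[-0.089,0,0],[0,0,0],2],[[-0.089,0,0],[0,0,0],2],[[0,0,0],[0,-0.967,0.108],2],[[0,0,0],[0,-0.967,0.108],2],[[0,0,0],[0,-0.967,0.108],2],[[0,0,0],[0,-0.967,0.108],2],[[0,0,0],[0,-0.967,0.108],2],[[0,0,0],[0,-0.967,0.108],2],[[0,0,0],[0,-0.967,0.108],2],[[0,0,0],[0,-0.967,0.108],2],[[0,0,0],[0,-0.967,0.108],2],[[0,0,0],[0,-0.967,0.108],2],[[0,0,0],[0,-0.967,0.108],2],[[0,0,0],[0,-0.967,0.108],2],[[0,0,0],[0,-0.967,0.108],2],[[0,0,0],[0,-0.967,0.108],2],[[0,0,0],[0,-0.967,0.108],2],[[0,0,0],[0,-0.967,0.108],2]]'; python3 -m handwheel '[[[0,0,0],[0,-0.967,0.108],2],[[0,0,0],[0,-0.967,0.108],2],[[0,0,0],[0,-0.967,0.108],2],[[0,0,0],[0,-0.967,0.108],2],[[0,0,0],[0,0,0],2],[[0,0,0],[0,0,0],2]]'; python3 st.py;  python3 - <<'E'
from h import *
im,c,o=snap("w8"); crop(im,100,0,390,290,2,"w8d.png")
E
```

```text
clock: 26.78
position: [579.5, -173.6, 215.7]
tcp_rot: [-0.047, 1.573, 0.048]
contact_force: [-0.4, 0.5, -0.8]
grip_width: 8.0
clock: 27.52
position: [599.8, -287.0, 215.9]
tcp_rot: [-0.046, 1.572, 0.049]
contact_force: [-0.1, -0.0, -0.7]
grip_width: 8.0
27.525 [ 599.8 -287.   215.9] dryer [  47.1 -131.8] yaw 0.0608 F [-0.1 -0.  -0.7] g 8.0 tool x [-0.002  0.002 -1.   ]
27.525 [ 599.8 -287.   215.9] yaw 0.0608 F [-0.1 -0.  -0.7]
```

View pics/w8d.png

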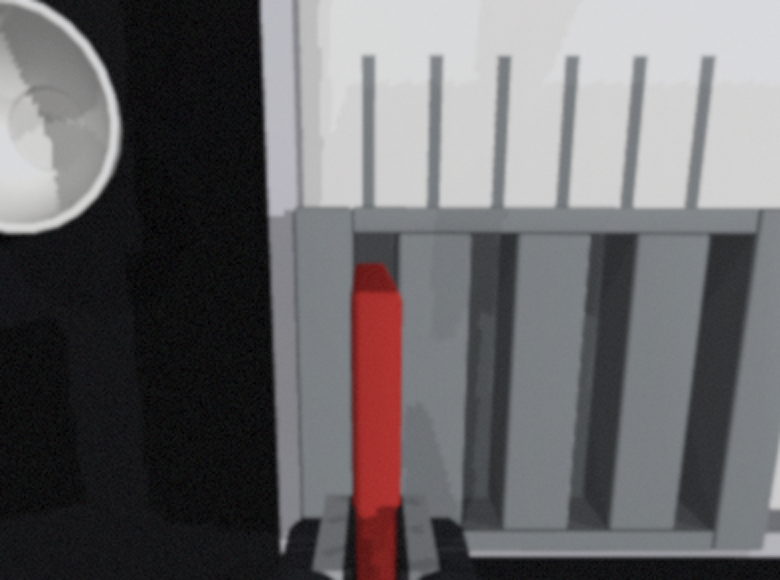

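```bash
python3 -m handwheel '[[[0,0,0],[0.7,0,0.08],2],[[0,0,0],[0.6,0,0],2],[[0,0,0],[0.6,0,0],2],[[0,0,0],[0.6,0,0],2],[[0,0,0],[0.5,0,0],2],[[0,0,0],[0.3,0,0],2],[[0,0,0],[0,0,0],2]]'; python3 st.py; python3 -m handwheel '[[[0,0,0],[0.1,0,0],2],[[0,0,0],[0.1,0,0],2],[[0,0,0],[0,0,0],2]]'; python3 st.py
```

```text
clock: 28.45
position: [602.2, -287.9, 117.4]
tcp_rot: [-0.047, 1.571, 0.048]
contact_force: [0.3, -0.1, -0.5]
grip_width: 8.1
28.45 [ 602.2 -287.9  117.4] dryer [  49.4 -132.8] yaw 0.0603 F [ 0.3 -0.1 -0.5] g 8.1 tool x [-0.001  0.    -1.   ]
clock: 28.82
position: [602.6, -288.0, 112.1]
tcp_rot: [-0.047, 1.57, 0.048]
contact_force: [0.9, 0.2, -0.8]
grip_width: 7.8
28.825 [ 602.6 -288.   112.1] dryer [  49.7 -132.9] yaw 0.0605 F [ 0.9  0.2 -0.8] g 7.8 tool x [ 0.  0. -1.]
```

```bash
python3 -m handwheel '[[[0,0,0],[0.08,0,0],2],[[0,0,0],[0.08,0,0],2],[[0,0,0],[0,0,0],2]]'; python3 st.py; python3 -m handwheel '[[[0,0,0],[0.07,0,0],2],[[0,0,0],[0,0,0],2]]'; python3 st.py; python3 -m handwheel '[[[0,0,0],[0.07,0,0],2],[[0,0,0],[0,0,0],2]]'; python3 st.py
```

```text
clock: 29.2
position: [602.5, -288.0, 107.1]
tcp_rot: [-0.047, 1.57, 0.048]
contact_force: [0.1, 0.9, -0.9]
grip_width: 8.1
29.2 [ 602.5 -288.   107.1] dryer [  49.6 -132.9] yaw 0.0604 F [ 0.1  0.9 -0.9] g 8.1 tool x [-0.  0. -1.]
clock: 29.45
position: [602.6, -288.7, 106.9]
tcp_rot: [-0.047, 1.569, 0.047]
contact_force: [-2.6, 1.2, 5.7]
grip_width: 8.0
29.45 [ 602.6 -288.7  106.9] dryer [  49.7 -133.6] yaw 0.06 F [-2.6  1.2  5.7] g 8.0 tool x [ 0.001 -0.    -1.   ]
clock: 29.7
position: [602.6, -289.4, 106.8]
tcp_rot: [-0.047, 1.568, 0.046]
contact_force: [-4.9, 1.4, 14.0]
grip_width: 8.2
29.7 [ 602.6 -289.4  106.8] dryer [  49.7 -134.3] yaw 0.0595 F [-4.9  1.4 14. ] g 8.2 tool x [ 0.002 -0.001 -1.   ]
```

```bash
python3 -m handwheel '[[[0,0,0],[-0.1,0,0],2],[[0,0,0],[0,0,0],34],[[0,0,0],[0,0,0],34],[[0,0,0],[0,0,0],34],[[0,0,0],[-0.4,0,0],34],[[0,0,0],[-1,0,0],34],[[0,0,0],[-1,0,0],34],[[0,0,0],[-1,0,0],34],[[0,0,0],[0,0,0],34]]';python3 - <<'E'
from h import *
im,c,o=snap("w9"); crop(im,100,0,390,290,2,"w9d.png")
E
```

```text
clock: 30.82
position: [604.1, -289.3, 212.0]
tcp_rot: [-0.049, 1.564, 0.045]
contact_force: [-0.3, 0.2, -0.1]
grip_width: 34.0
30.825 [ 604.1 -289.3  212. ] yaw 0.0602 F [-0.3  0.2 -0.1]
```

View pics/w9d.png

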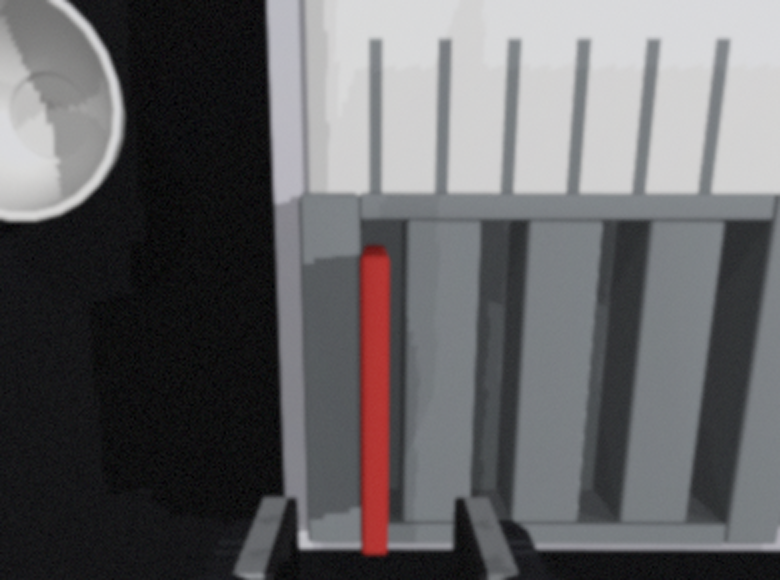

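```bash
python3 -m handwheel '[[[0.0895,0,0],[0,0,0],36],[[0.0895,0,0],[0,0,0],36],[[0,0,0],[0,0.977,-0.359],36],[[0,0,0],[0,0.977,-0.359],36],[[0,0,0],[0,0.977,-0.359],36],[[0,0,0],[0,0.977,-0.359],36],[[0,0,0],[0,0.977,-0.359],36],[[0,0,0],[0,0.977,-0.359],36],[[0,0,0],[0,0.977,-0.359],36],[[0,0,0],[0,0.977,-0.359],36],[[0,0,0],[0,0.977,-0.359],36],[[0,0,0],[0,0.977,-0.359],36],[[0,0,0],[0,0.977,-0.359],36],[[0,0,0],[0,0.977,-0.359],36],[[0,0,0],[0,0.977,-0.359],36],[[0,0,0],[0,0.977,-0.359],36],[[0,0,0],[0,0.977,-0.359],36],[[0,0,0],[0,0.977,-0.359],36]]'; python3 -m handwheel '[[[0,0,0],[0,0.977,-0.359],36],[[0,0,0],[0,0.977,-0.359],36],[[0,0,0],[0,0.977,-0.359],36],[[0,0,0],[0,0.977,-0.359],36],[[0,0,0],[0,0,0],36],[[0,0,0],[0,0,0],36]]'; python3 st.py;  python3 - <<'E'
from h import *
im,c,o=snap("w10"); crop(im,100,60,390,290,2,"w10d.png")
E
```

```text
clock: 33.12
position: [536.1, 208.0, 206.9]
tcp_rot: [0.172, 1.566, -0.174]
contact_force: [-0.1, 0.1, -0.1]
grip_width: 36.2
clock: 33.88
position: [520.6, 330.0, 207.2]
tcp_rot: [0.172, 1.565, -0.175]
contact_force: [0.9, 0.1, 0.0]
grip_width: 36.2
33.875 [520.6 330.  207.2] dryer [  5.6 488.9] yaw -0.2213 F [0.9 0.1 0. ] g 36.2 tool x [-0.001 -0.002 -1.   ]
33.875 [520.6 330.  207.2] yaw -0.2213 F [0.9 0.1 0. ]
```

View pics/w10d.png

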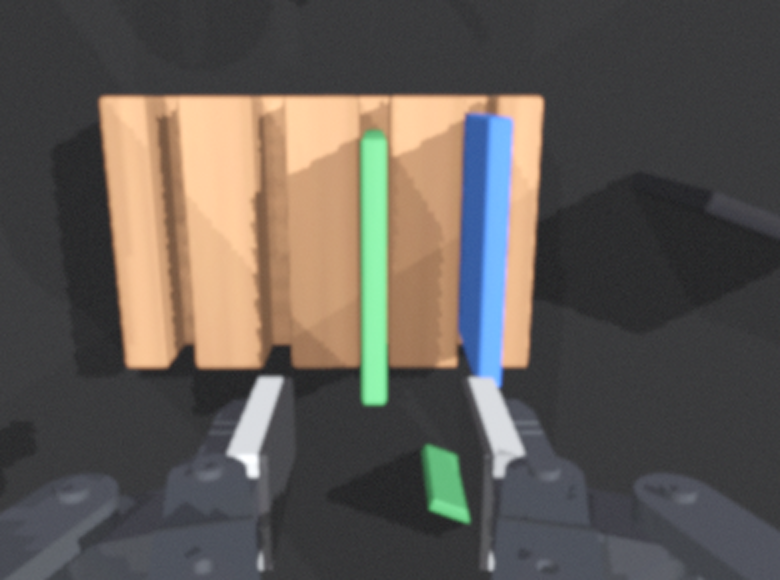

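```bash
python3 -m handwheel '[[[0,0,0],[0.94,0,0],36],[[0,0,0],[0.94,0,0],36],[[0,0,0],[0.94,0,0],36],[[0,0,0],[0.94,0,0],36],[[0,0,0],[0.94,0,0],36],[[0,0,0],[0,0,0],36],[[0,0,0],[0,0,0],2],[[0,0,0],[0,0,0],2],[[0,0,0],[0,0,0],2],[[0,0,0],[0,0,0],2]]'; python3 st.py; python3 -m handwheel '[[[0,0,0],[-0.4,0,0],2],[[0,0,0],[-0.6,0,0],2],[[0,0,0],[-1,0,0],2],[[0,0,0],[-1,0,0],2],[[0,0,0],[-1,0,0],2],[[0,0,0],[-1,0,0],2],[[0,0,0],[0,0,0],2]]'; python3 st.py
```

```text
clock: 35.17
position: [522.1, 331.5, 69.0]
tcp_rot: [0.175, 1.561, -0.172]
contact_force: [0.6, -1.4, 5.6]
grip_width: 7.9
35.175 [522.1 331.5  69. ] dryer [  7.2 490.4] yaw -0.221 F [ 0.6 -1.4  5.6] g 7.9 tool x [ 0.003  0.002 -1.   ]
clock: 36.05
position: [522.2, 332.1, 221.1]
tcp_rot: [0.177, 1.559, -0.17]
contact_force: [0.5, 0.3, -1.2]
grip_width: 7.9
36.05 [522.2 332.1 221.1] dryer [  7.4 490.9] yaw -0.2207 F [ 0.5  0.3 -1.2] g 7.9 tool x [ 0.005  0.004 -1.   ]
```

```bash
python3 -m handwheel '[[[-0.0897,0,0],[0,0,0],2],[[-0.0897,0,0],[0,0,0],2],[[0,0,0],[0,-0.958,0.073],2],[[0,0,0],[0,-0.958,0.073],2],[[0,0,0],[0,-0.958,0.073],2],[[0,0,0],[0,-0.958,0.073],2],[[0,0,0],[0,-0.958,0.073],2],[[0,0,0],[0,-0.958,0.073],2],[[0,0,0],[0,-0.958,0.073],2],[[0,0,0],[0,-0.958,0.073],2],[[0,0,0],[0,-0.958,0.073],2],[[0,0,0],[0,-0.958,0.073],2],[[0,0,0],[0,-0.958,0.073],2],[[0,0,0],[0,-0.958,0.073],2],[[0,0,0],[0,-0.958,0.073],2],[[0,0,0],[0,-0.958,0.073],2],[[0,0,0],[0,-0.958,0.073],2],[[0,0,0],[0,-0.958,0.073],2]]'; python3 -m handwheel '[[[0,0,0],[0,-0.958,0.073],2],[[0,0,0],[0,-0.958,0.073],2],[[0,0,0],[0,-0.958,0.073],2],[[0,0,0],[0,-0.958,0.073],2],[[0,0,0],[0,0,0],2],[[0,0,0],[0,0,0],2]]'; python3 st.py;  python3 - <<'E'
from h import *
im,c,o=snap("w11"); crop(im,100,0,390,290,2,"w11d.png")
E
```

```text
clock: 38.3
position: [583.1, -126.4, 216.2]
tcp_rot: [-0.048, 1.572, 0.048]
contact_force: [0.4, 0.3, -1.1]
grip_width: 7.8
clock: 39.05
position: [599.3, -238.9, 216.3]
tcp_rot: [-0.047, 1.571, 0.049]
contact_force: [-0.4, 1.9, -0.1]
grip_width: 7.9
39.05 [ 599.3 -238.9  216.3] dryer [ 49.4 -83.6] yaw 0.0615 F [-0.4  1.9 -0.1] g 7.9 tool x [-0.001  0.001 -1.   ]
39.05 [ 599.3 -238.9  216.3] yaw 0.0615 F [-0.4  1.9 -0.1]
```

View pics/w11d.png

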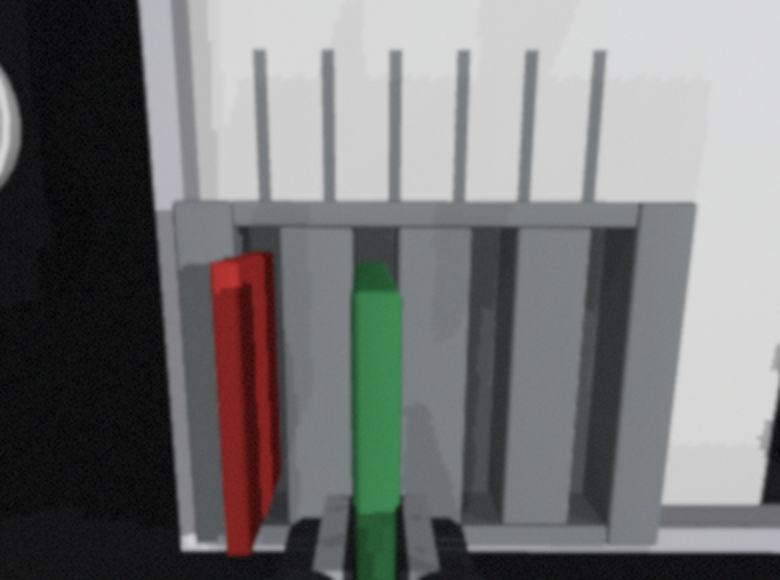

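```bash
python3 -m handwheel '[[[0,0,0],[0.7,0,0],2],[[0,0,0],[0.6,0,0],2],[[0,0,0],[0.6,0,0],2],[[0,0,0],[0.6,0,0],2],[[0,0,0],[0.5,0,0],2],[[0,0,0],[0.3,0,0],2],[[0,0,0],[0.1,0.03,0],2],[[0,0,0],[0.1,0,0],2],[[0,0,0],[0.08,0,0],2],[[0,0,0],[0,0,0],2]]'; python3 st.py; python3 -m handwheel '[[[0,0,0],[0.08,0,0],2],[[0,0,0],[0.05,0,0],2],[[0,0,0],[0,0,0],2]]'; python3 st.py
```

```text
clock: 40.35
position: [599.5, -239.1, 109.9]
tcp_rot: [-0.048, 1.57, 0.048]
contact_force: [0.0, -0.3, -1.8]
grip_width: 8.0
40.35 [ 599.5 -239.1  109.9] dryer [ 49.7 -83.9] yaw 0.061 F [ 0.  -0.3 -1.8] g 8.0 tool x [ 0.  0. -1.]
clock: 40.72
position: [599.6, -239.6, 107.0]
tcp_rot: [-0.048, 1.569, 0.047]
contact_force: [-2.3, -0.2, 5.9]
grip_width: 8.0
40.725 [ 599.6 -239.6  107. ] dryer [ 49.8 -84.4] yaw 0.0607 F [-2.3 -0.2  5.9] g 8.0 tool x [ 0.001 -0.    -1.   ]
```

```bash
python3 -m handwheel '[[[0,0,0],[0,0,0],30],[[0,0,0],[0,0,0],30],[[0,0,0],[0,0,0],30],[[0,0,0],[-0.4,0,0],30],[[0,0,0],[-1,0,0],30],[[0,0,0],[-1,0,0],30],[[0,0,0],[-1,0,0],30],[[0,0,0],[0,0,0],30]]';python3 - <<'E'
from h import *
im,c,o=snap("w12"); crop(im,100,0,390,290,2,"w12d.png")
E
```

```text
clock: 41.72
position: [601.1, -240.1, 211.6]
tcp_rot: [-0.049, 1.564, 0.046]
contact_force: [-0.1, 1.1, 0.0]
grip_width: 29.8
41.725 [ 601.1 -240.1  211.6] yaw 0.0608 F [-0.1  1.1  0. ]
```

View pics/w12d.png

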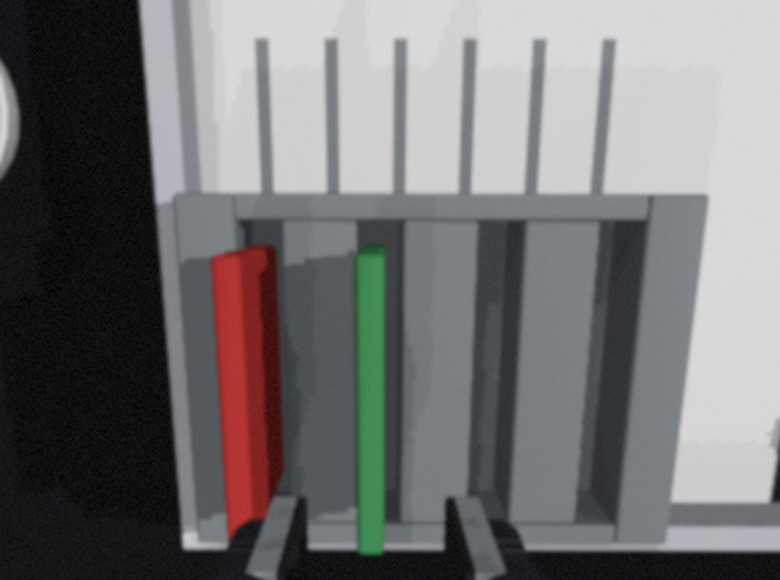

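```bash
python3 -m handwheel '[[[0.0897,0,0],[0,0,0],36],[[0.0897,0,0],[0,0,0],36],[[0,0,0],[0,0.978,-0.35],36],[[0,0,0],[0,0.978,-0.35],36],[[0,0,0],[0,0.978,-0.35],36],[[0,0,0],[0,0.978,-0.35],36],[[0,0,0],[0,0.978,-0.35],36],[[0,0,0],[0,0.978,-0.35],36],[[0,0,0],[0,0.978,-0.35],36],[[0,0,0],[0,0.978,-0.35],36],[[0,0,0],[0,0.978,-0.35],36],[[0,0,0],[0,0.978,-0.35],36],[[0,0,0],[0,0.978,-0.35],36],[[0,0,0],[0,0.978,-0.35],36],[[0,0,0],[0,0.978,-0.35],36],[[0,0,0],[0,0.978,-0.35],36],[[0,0,0],[0,0.978,-0.35],36],[[0,0,0],[0,0.978,-0.35],36]]'; python3 -m handwheel '[[[0,0,0],[0,0.978,-0.35],36],[[0,0,0],[0,0.978,-0.35],36],[[0,0,0],[0,0.978,-0.35],36],[[0,0,0],[0,0.978,-0.35],36],[[0,0,0],[0,0,0],36],[[0,0,0],[0,0,0],36]]'; python3 st.py;  python3 - <<'E'
from h import *
im,c,o=snap("w13"); crop(im,100,60,390,290,2,"w13d.png")
E
```

```text
clock: 44.02
position: [537.4, 256.5, 206.6]
tcp_rot: [0.172, 1.565, -0.174]
contact_force: [-0.1, 0.7, 0.2]
grip_width: 36.0
clock: 44.78
position: [523.0, 378.3, 206.8]
tcp_rot: [0.172, 1.564, -0.175]
contact_force: [-0.3, 0.3, 0.1]
grip_width: 36.0
44.775 [523.  378.3 206.8] dryer [ 10.9 537. ] yaw -0.2214 F [-0.3  0.3  0.1] g 36.0 tool x [-0.001 -0.002 -1.   ]
44.775 [523.  378.3 206.8] yaw -0.2214 F [-0.3  0.3  0.1]
```

View pics/w13d.png

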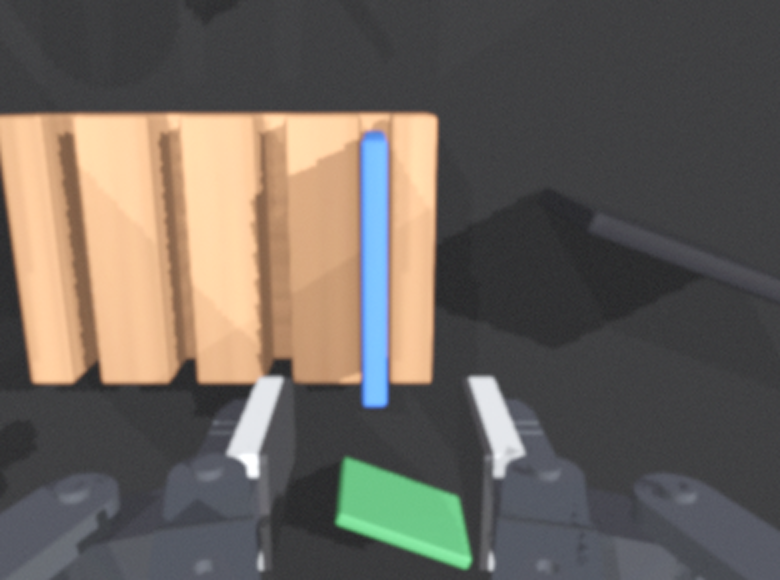

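```bash
python3 - <<'E'
from h import *
from station import vision
im,c,o=load("w13"); ct=vision.calibration("top")
w=lambda X,Y:np.array([(X+.5)/2-.5+100,(Y+.5)/2-.5+60]); tb=lambda X,Y:np.array([(X+.5)/2.9-.5+70,(Y+.5)/2.9-.5+110])
for a,b in(((343,459),(228,88)),((458,497),(298,132))): print(tri([(c,w(*a)),(ct,tb(*b))]))
z=o["position"]
for P in((337,525),(470,562),(345,459),(458,497)):
  for h in(0,65): print(P,h,onz(c,w(*P),h).round(0))
E
```

```text
[654.04456826 358.922576    75.75639929]
[681.27619796 368.12948411 -11.63901249]
(337, 525) 0 [697. 315.   0.]
(337, 525) 65 [655. 329.  65.]
(470, 562) 0 [740. 390.   0.]
(470, 562) 65 [691. 390.  65.]
(345, 459) 0 [654. 330.   0.]
(345, 459) 65 [620. 341.  65.]
(458, 497) 0 [694. 391.   0.]
(458, 497) 65 [653. 392.  65.]
```

```bash
python3 -m handwheel '[[[0,0,0],[0.94,0,0.03],36],[[0,0,0],[0.94,0,0],36],[[0,0,0],[0.94,0,0],36],[[0,0,0],[0.94,0,0],36],[[0,0,0],[0.93,0,0],36],[[0,0,0],[0,0,0],36],[[0,0,0],[0,0,0],2],[[0,0,0],[0,0,0],2],[[0,0,0],[0,0,0],2],[[0,0,0],[0,0,0],2]]'; python3 st.py; python3 -m handwheel '[[[0,0,0],[-0.4,0,0],2],[[0,0,0],[-0.6,0,0],2],[[0,0,0],[-1,0,0],2],[[0,0,0],[-1,0,0],2],[[0,0,0],[-1,0,0],2],[[0,0,0],[-1,0,0],2],[[0,0,0],[0,0,0],2]]'; python3 st.py
```

```text
clock: 46.08
position: [525.3, 379.8, 69.1]
tcp_rot: [0.175, 1.561, -0.172]
contact_force: [0.9, -0.8, 5.8]
grip_width: 8.3
46.075 [525.3 379.8  69.1] dryer [ 13.3 538.4] yaw -0.221 F [ 0.9 -0.8  5.8] g 8.3 tool x [ 0.003  0.002 -1.   ]
clock: 46.95
position: [525.4, 380.3, 221.2]
tcp_rot: [0.177, 1.559, -0.169]
contact_force: [0.8, -0.2, -1.4]
grip_width: 8.1
46.95 [525.4 380.3 221.2] dryer [ 13.5 538.9] yaw -0.2208 F [ 0.8 -0.2 -1.4] g 8.1 tool x [ 0.005  0.004 -1.   ]
```

```bash
python3 -m handwheel '[[[-0.0897,0,0],[0,0,0],2],[[-0.0897,0,0],[0,0,0],2],[[0,0,0],[0,-0.958,0.063],2],[[0,0,0],[0,-0.958,0.063],2],[[0,0,0],[0,-0.958,0.063],2],[[0,0,0],[0,-0.958,0.063],2],[[0,0,0],[0,-0.958,0.063],2],[[0,0,0],[0,-0.958,0.063],2],[[0,0,0],[0,-0.958,0.063],2],[[0,0,0],[0,-0.958,0.063],2],[[0,0,0],[0,-0.958,0.063],2],[[0,0,0],[0,-0.958,0.063],2],[[0,0,0],[0,-0.958,0.063],2],[[0,0,0],[0,-0.958,0.063],2],[[0,0,0],[0,-0.958,0.063],2],[[0,0,0],[0,-0.958,0.063],2],[[0,0,0],[0,-0.958,0.063],2],[[0,0,0],[0,-0.958,0.063],2]]'; python3 -m handwheel '[[[0,0,0],[0,-0.958,0.063],2],[[0,0,0],[0,-0.958,0.063],2],[[0,0,0],[0,-0.958,0.063],2],[[0,0,0],[0,-0.958,0.063],2],[[0,0,0],[0,0,0],2],[[0,0,0],[0,0,0],2]]'; python3 st.py;  python3 - <<'E'
from h import *
im,c,o=snap("w14"); crop(im,70,0,390,290,2,"w14d.png")
E
```

```text
clock: 49.2
position: [581.0, -80.3, 216.6]
tcp_rot: [-0.046, 1.571, 0.046]
contact_force: [-0.5, -0.1, -0.9]
grip_width: 8.0
clock: 49.95
position: [596.0, -192.0, 216.7]
tcp_rot: [-0.046, 1.571, 0.048]
contact_force: [0.4, 0.1, -1.8]
grip_width: 8.3
49.95 [ 596.  -192.   216.7] dryer [ 49.  -36.7] yaw 0.0598 F [ 0.4  0.1 -1.8] g 8.3 tool x [-0.001  0.001 -1.   ]
49.95 [ 596.  -192.   216.7] yaw 0.0598 F [ 0.4  0.1 -1.8]
```

View pics/w14d.png

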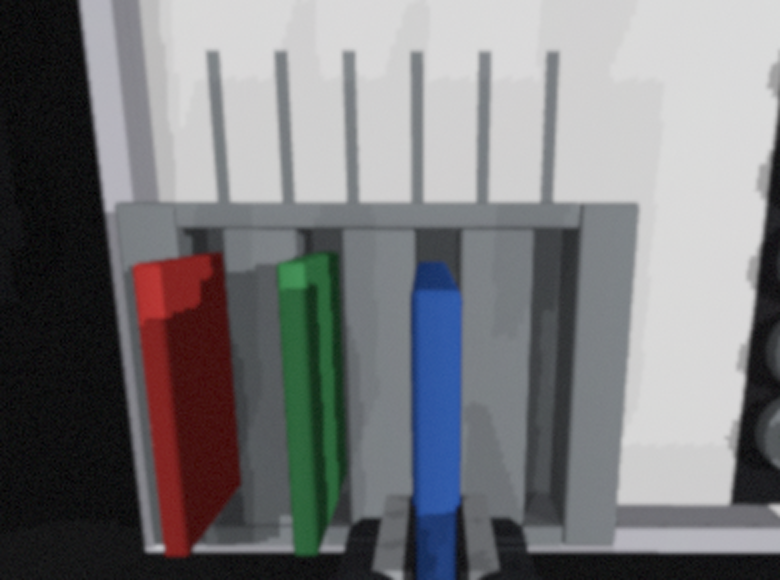

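```bash
python3 -m handwheel '[[[0,0,0],[0.7,0.04,0],2],[[0,0,0],[0.6,0,0],2],[[0,0,0],[0.6,0,0],2],[[0,0,0],[0.6,0,0],2],[[0,0,0],[0.5,0,0],2],[[0,0,0],[0.3,0,0],2],[[0,0,0],[0.1,0.02,0],2],[[0,0,0],[0.1,0,0],2],[[0,0,0],[0.08,0,0],2],[[0,0,0],[0,0,0],2]]'; python3 st.py; python3 -m handwheel '[[[0,0,0],[0.08,0,0],2],[[0,0,0],[0.06,0,0],2],[[0,0,0],[0,0,0],2]]'; python3 st.py
```

```text
clock: 51.25
position: [596.7, -190.4, 109.9]
tcp_rot: [-0.048, 1.57, 0.048]
contact_force: [0.0, -0.2, -0.5]
grip_width: 8.1
51.25 [ 596.7 -190.4  109.9] dryer [ 49.8 -35.1] yaw 0.061 F [ 0.  -0.2 -0.5] g 8.1 tool x [ 0.  0. -1.]
clock: 51.62
position: [596.9, -190.9, 107.1]
tcp_rot: [-0.048, 1.569, 0.047]
contact_force: [-3.0, 0.3, 5.4]
grip_width: 7.7
51.625 [ 596.9 -190.9  107.1] dryer [ 50.  -35.7] yaw 0.0606 F [-3.   0.3  5.4] g 7.7 tool x [ 0.001 -0.    -1.   ]
```

```bash
python3 -m handwheel '[[[0,0,0],[0,0,0],30],[[0,0,0],[0,0,0],30],[[0,0,0],[0,0,0],30],[[0,0,0],[-0.4,0,0],30],[[0,0,0],[-1,0,0],30],[[0,0,0],[-1,0,0],30],[[0,0,0],[-1,0,0],0],[[0,0,0],[-1,0.4,0],0],[[0,0,0],[-1,0.4,0],0],[[0,0,0],[-1,0.4,0],0],[[0,0,0],[-1,0.2,0],0],[[0,0,0],[0,0,0],0]]';python3 - <<'E'
from h import *
from station import vision
im,c,o=snap("w15"); crop(im,110,40,290,210,2.7,"w15d.png")
s=vision.get_image("scene"); crop(s,120,135,180,130,4.4,"s5.png")
E
```

```text
clock: 53.12
position: [595.3, -148.5, 331.0]
tcp_rot: [-0.049, 1.564, 0.048]
contact_force: [-0.0, 0.1, 0.3]
grip_width: -0.0
53.125 [ 595.3 -148.5  331. ] yaw 0.0618 F [-0.   0.1  0.3]
```

View pics/w15d.png

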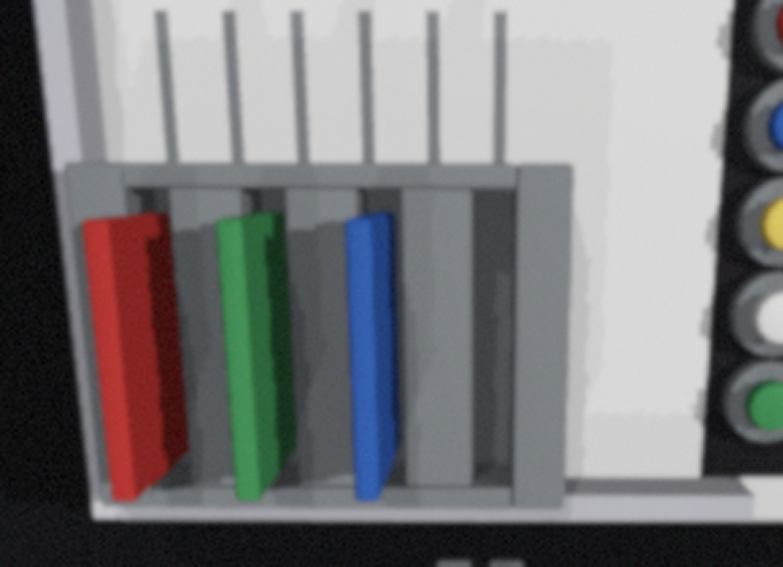

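View pics/s5.png

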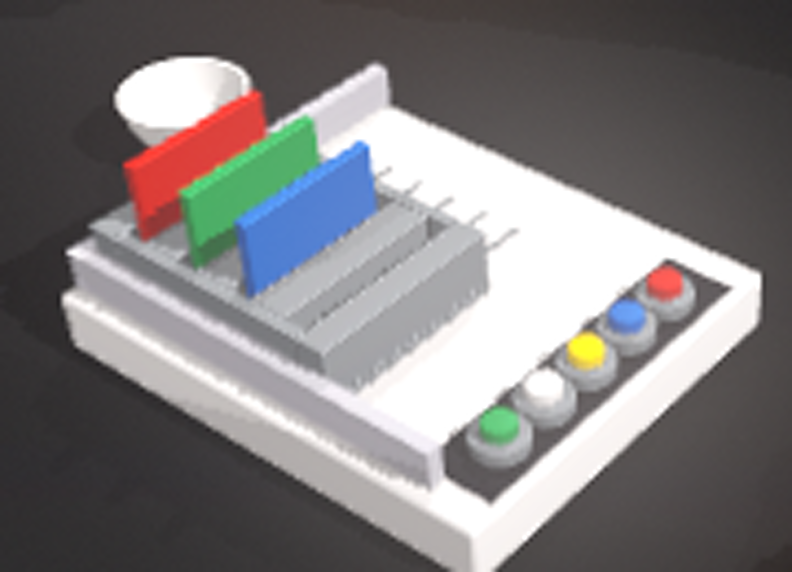

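```bash
python3 -c "
from st import *
carfit('w15',[(67,164),(572,166),(564,505),(97,502)],110,40,2.7)
im,c,o=load('w15')
K={'white':(562,0)}
P=T2(*D,[(84,145,67),(42,145,67),(0,145,67),(-42,145,67),(-84,145,67)]);print(P.round(1));print(proj(c,P).round(1))
crop(im,350,0,120,230,2.6,'w15k.png')
print(((proj(c,P)-[350,0]+.5)*2.6-.5).round(0))
"
```

```text
car [ 597.343 -215.15    -6.229] dryer [ 49.  -59.8] rel -6.2899 [[-1.8, -1.5], [0.8, -0.6], [-0.4, 1.8], [0.9, 1.6]]
car [ 597.791 -215.491   -6.227   89.586] dryer [ 49.4 -60.2] rel -6.2884 [[-0.2, -0.8], [-0.0, -0.3], [-1.0, 0.5], [2.4, 0.6]]
[[619.8  -8.5  67. ]
 [577.9 -11.1  67. ]
 [536.  -13.7  67. ]
 [494.  -16.2  67. ]
 [452.1 -18.8  67. ]]
[[396.2 191. ]
 [399.1 157.9]
 [402.1 123. ]
 [405.4  86.1]
 [408.8  47.1]]
[[121. 497.]
 [128. 411.]
 [136. 321.]
 [145. 225.]
 [154. 123.]]
```

View pics/w15k.png

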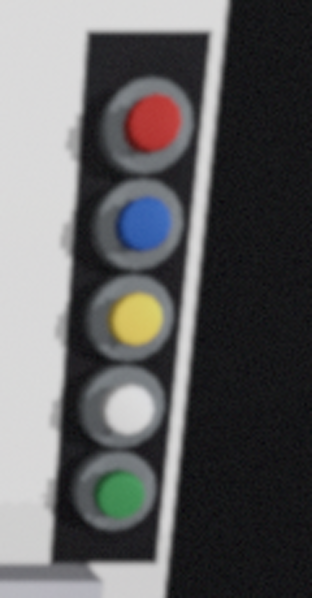

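```bash
python3 -m handwheel '[[[0,0,0],[0.3,0.92,-0.06],0],[[0,0,0],[0.9,0.92,-0.06],0],[[0,0,0],[1,0.92,-0.06],0],[[0,0,0],[1,0.92,-0.06],0],[[0,0,0],[1,0.92,-0.06],0],[[0,0,0],[1,0,0],0],[[0,0,0],[1,0,0],0],[[0,0,0],[1,0,0],0],[[0,0,0],[1,0,0],0],[[0,0,0],[0,0,0],0],[[0,0,0],[0,0,0],0]]';python3 st.py
```

```text
clock: 54.6
position: [576.9, -11.6, 82.1]
tcp_rot: [-0.048, 1.57, 0.047]
contact_force: [0.6, 0.0, 0.3]
grip_width: 0.0
54.6 [576.9 -11.6  82.1] dryer [ 41.  144.6] yaw 0.0606 F [0.6 0.  0.3] g 0.0 tool x [ 0. -0. -1.]
```

```bash
python3 -m handwheel '[[[0,0,0],[0.4,0,0],0],[[0,0,0],[0.15,0,0],0],[[0,0,0],[0.13,0,0],0],[[0,0,0],[0.13,0,0],0],[[0,0,0],[0,0,0],0]]';python3 st.py; python3 -m handwheel '[[[0,0,0],[0.06,0,0],0],[[0,0,0],[0,0,0],0],[[0,0,0],[0,0,0],0]]';python3 st.py
```

```text
clock: 55.22
position: [576.4, -11.2, 56.9]
tcp_rot: [-0.048, 1.571, 0.048]
contact_force: [0.3, -0.0, -1.0]
grip_width: 0.2
55.225 [576.4 -11.2  56.9] dryer [ 40.6 145. ] yaw 0.061 F [ 0.3 -0.  -1. ] g 0.2 tool x [-0. -0. -1.]
clock: 55.6
position: [576.7, -11.2, 55.5]
tcp_rot: [-0.048, 1.57, 0.048]
contact_force: [-0.2, -0.4, -0.1]
grip_width: -0.0
55.6 [576.7 -11.2  55.5] dryer [ 40.8 145. ] yaw 0.0611 F [-0.2 -0.4 -0.1] g -0.0 tool x [ 0.  0. -1.]
```

```bash
python3 - <<'E'
from h import *
from station import vision
im,c,o=snap("w16"); crop(im,150,150,300,220,2.6,"w16d.png")
s=vision.get_image("scene"); crop(s,200,165,110,90,7,"s6.png")
E
```

```text
55.6 [576.7 -11.2  55.5] yaw 0.0611 F [-0.2 -0.4 -0.1]
```

View pics/s6.png

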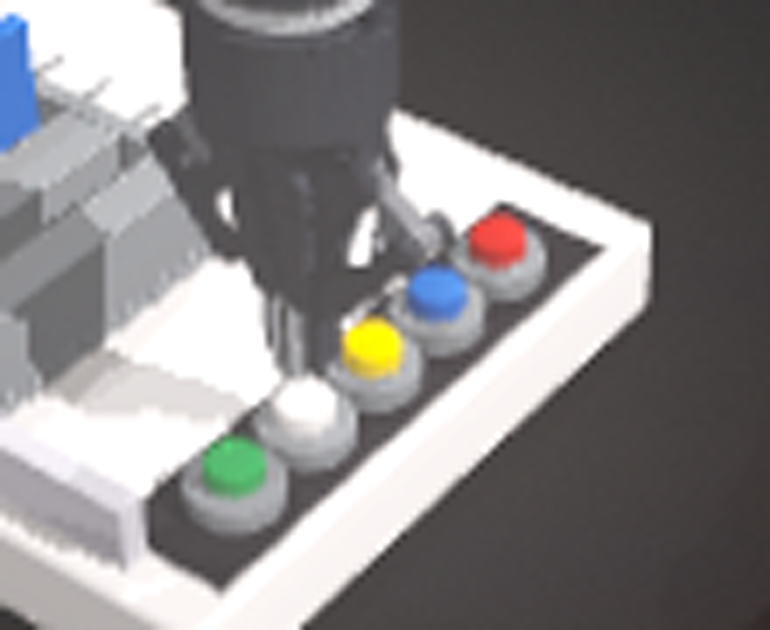

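View pics/w16d.png

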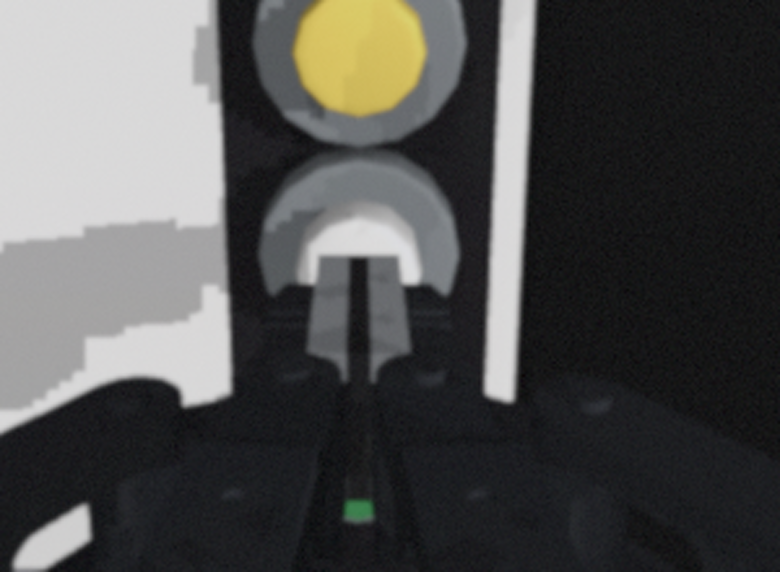

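```bash
python3 - <<'E'
from h import *
from st import *
from station import vision
im,c,o=load("w16")
cr=lambda p:((p-[150,150]+.5)*2.6-.5).round(0)
p=o["position"]; M=R.from_rotvec(o["tcp_rot"]).as_matrix()
for d in((0,0,0),(0,0,-11),(0,14,-11),(0,0,11),(-13,0,-11),(-19,0,-11)): print(d,cr(proj(c,p+M@np.array(d))))
for z in (67,61): print("key",z,cr(proj(c,T2(*D,[(42,145,z),(30,145,z),(42,157,z)]))).tolist())
cs=vision.calibration("scene"); cr2=lambda p:((p-[200,165]+.5)*7-.5).round(0)
print("scene tcp",cr2(proj(cs,p)),"key67",cr2(proj(cs,T2(*D,[(42,145,67)]))),"green67",cr2(proj(cs,T2(*D,[(84,145,67)]))),"red",cr2(proj(cs,T2(*D,[(-84,145,67)]))))
E
```

```text
(0, 0, 0) [[356. 249.]]
(0, 0, -11) [[355. 197.]]
(0, 14, -11) [[427. 197.]]
(0, 0, 11) [[356. 300.]]
(-13, 0, -11) [[355. 219.]]
(-19, 0, -11) [[355. 231.]]
key 67 [[355.0, 278.0], [355.0, 217.0], [419.0, 278.0]]
key 61 [[356.0, 265.0], [355.0, 207.0], [417.0, 265.0]]
scene tcp [[305. 414.]] key67 [[302. 394.]] green67 [[231. 454.]] red [[496. 228.]]
```

```bash
python3 -m handwheel '[[[0,0,0],[0.08,0,0],0],[[0,0,0],[0,0,0],0]]';python3 st.py; python3 -m handwheel '[[[0,0,0],[0.08,0,0],0],[[0,0,0],[0,0,0],0]]';python3 st.py;python3 -m handwheel '[[[0,0,0],[0.08,0,0],0],[[0,0,0],[0,0,0],0]]';python3 st.py
```

```text
clock: 55.95
position: [576.4, -11.2, 52.8]
tcp_rot: [-0.048, 1.571, 0.048]
contact_force: [-0.2, -0.2, 0.2]
grip_width: 0.3
55.95 [576.4 -11.2  52.8] dryer [ 40.5 145. ] yaw 0.0611 F [-0.2 -0.2  0.2] g 0.3 tool x [-0. -0. -1.]
clock: 56.2
position: [576.5, -11.2, 50.4]
tcp_rot: [-0.048, 1.571, 0.048]
contact_force: [0.4, 0.2, -1.0]
grip_width: -0.4
56.2 [576.5 -11.2  50.4] dryer [ 40.6 145. ] yaw 0.061 F [ 0.4  0.2 -1. ] g -0.4 tool x [-0.  0. -1.]
clock: 56.45
position: [576.4, -11.2, 48.0]
tcp_rot: [-0.048, 1.571, 0.048]
contact_force: [0.7, 0.6, -0.0]
grip_width: -0.1
56.45 [576.4 -11.2  48. ] dryer [ 40.6 145. ] yaw 0.061 F [ 0.7  0.6 -0. ] g -0.1 tool x [-0. -0. -1.]
```

```bash
python3 - <<'E'
from h import *
from station import vision
im,c,o=snap("w17"); crop(im,150,150,300,220,2.6,"w17d.png")
s=vision.get_image("scene"); crop(s,200,165,110,90,7,"s7.png")
E
```

```text
56.45 [576.4 -11.2  48. ] yaw 0.061 F [ 0.7  0.6 -0. ]
```

View pics/s7.png

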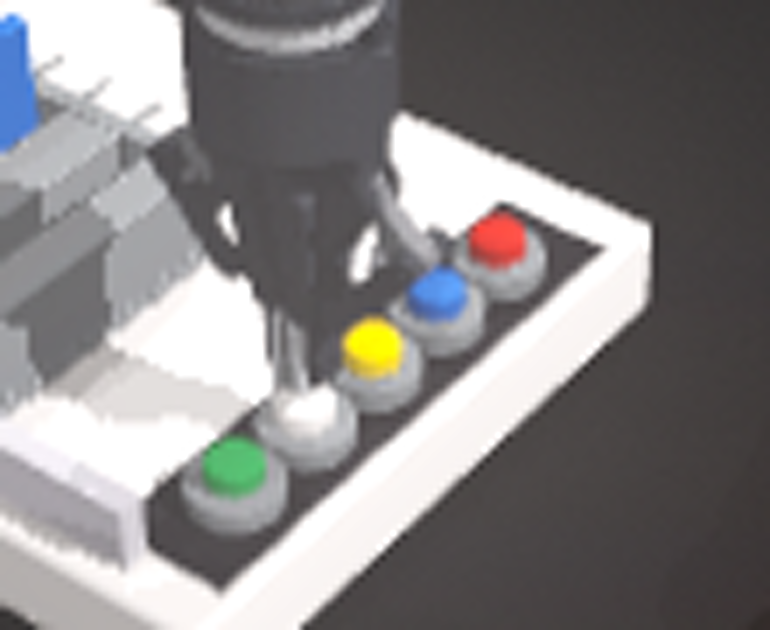

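View pics/w17d.png

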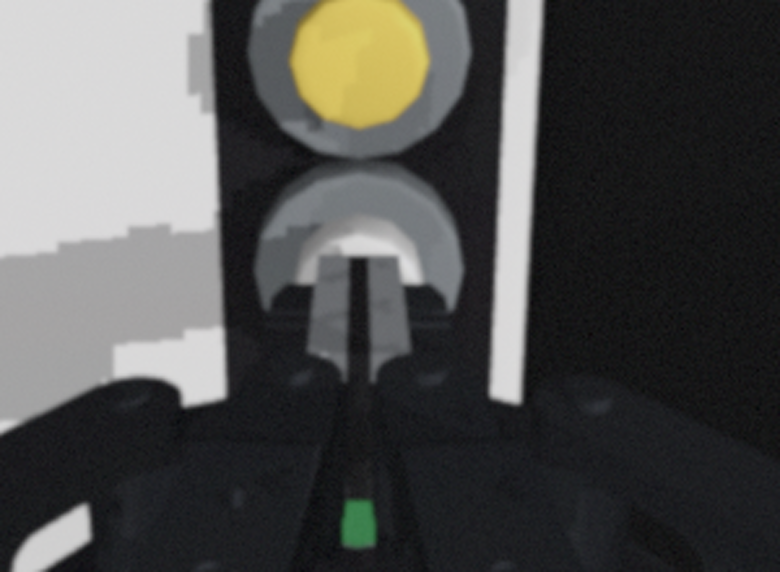

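```bash
python3 - <<'E'
from h import *
from st import *
for n in("w16","w17"):
    im,c,o=load(n); cr=lambda p:((p-[150,150]+.5)*2.6-.5).round(0).tolist()
    for X in (42,0):
      print(n,X,"collar near",cr(proj(c,T2(*D,[(X-20,145,57)]))),[ (z,cr(proj(c,T2(*D,[(X-12,145,z),(X,157,z)])))) for z in (67,64,61)])
E
```

```text
w16 42 collar near [[356.0, 160.0]] [(67, [[355.0, 217.0], [419.0, 278.0]]), (64, [[355.0, 212.0], [418.0, 271.0]]), (61, [[355.0, 207.0], [417.0, 265.0]])]
w16 0 collar near [[355.0, -64.0]] [(67, [[355.0, -13.0], [424.0, 56.0]]), (64, [[355.0, -15.0], [423.0, 53.0]]), (61, [[355.0, -17.0], [421.0, 50.0]])]
w17 42 collar near [[355.0, 173.0]] [(67, [[355.0, 233.0], [422.0, 296.0]]), (64, [[355.0, 227.0], [421.0, 289.0]]), (61, [[355.0, 222.0], [420.0, 282.0]])]
w17 0 collar near [[355.0, -60.0]] [(67, [[355.0, -7.0], [427.0, 65.0]]), (64, [[355.0, -9.0], [425.0, 62.0]]), (61, [[355.0, -11.0], [424.0, 59.0]])]
```

```bash
for i in 1 2 3; do python3 -m handwheel '[[[0,0,0],[0.08,0,0],0],[[0,0,0],[0,0,0],0]]' >/dev/null;python3 st.py; done
```

```text
56.8 [576.5 -11.2  45.6] dryer [ 40.6 145. ] yaw 0.0611 F [-0.1 -1.1  0.7] g 0.2 tool x [-0.  0. -1.]
57.05 [576.4 -11.2  43.2] dryer [ 40.5 145. ] yaw 0.061 F [-0.7  0.2  0.4] g -0.2 tool x [-0.  0. -1.]
57.3 [576.8 -11.2  41.1] dryer [ 40.9 144.9] yaw 0.061 F [-0.3  0.1  1.5] g -0.1 tool x [ 0.  0. -1.]
```

```bash
for i in 1 2 3; do python3 -m handwheel '[[[0,0,0],[0.06,0,0],0],[[0,0,0],[0,0,0],0]]' >/dev/null;python3 st.py; done
```

```text
57.55 [576.8 -11.2  39.4] dryer [ 41.  144.9] yaw 0.061 F [-0.1 -0.6  2. ] g -0.5 tool x [ 0.  0. -1.]
57.8 [576.8 -11.2  37.6] dryer [ 40.9 144.9] yaw 0.061 F [-0.3  0.3  3.6] g -0.1 tool x [ 0.  0. -1.]
58.05 [576.9 -11.3  35.8] dryer [ 41.  144.9] yaw 0.0609 F [ 0.3 -0.7  4.7] g -0.1 tool x [ 0.  0. -1.]
```

```bash
for i in 1 2; do python3 -m handwheel '[[[0,0,0],[0.06,0,0],0],[[0,0,0],[0,0,0],0]]' >/dev/null;python3 st.py; done
```

```text
58.3 [576.9 -11.2  35.1] dryer [ 41.  144.9] yaw 0.0609 F [-3.7 -1.2 11.9] g 0.1 tool x [ 0.     0.001 -1.   ]
58.55 [577.  -11.2  34.9] dryer [ 41.1 145. ] yaw 0.0609 F [-8.1  0.4 22.5] g -0.1 tool x [ 0.     0.001 -1.   ]
```

```bash
python3 -m handwheel '[[[0,0,0],[-0.2,0,0],0],[[0,0,0],[-0.7,0,0],0],[[0,0,0],[0,0,-0.93],0],[[0,0,0],[0,0,-0.93],0],[[0,0,0],[0,0,-0.92],0],[[0,0,0],[0,0,0],0],[[0,0,0],[0,0,0],0]]';python3 st.py; python3 - <<'E'
from h import *
from station import vision
im,c,o=snap("w18"); crop(im,150,100,300,220,2.6,"w18d.png")
s=vision.get_image("scene"); crop(s,200,165,110,90,7,"s8.png")
E
```

```text
clock: 59.42
position: [493.9, -16.1, 59.0]
tcp_rot: [-0.048, 1.57, 0.048]
contact_force: [0.6, -0.3, -0.4]
grip_width: -0.3
59.425 [493.9 -16.1  59. ] dryer [-42.1 145.1] yaw 0.0612 F [ 0.6 -0.3 -0.4] g -0.3 tool x [ 0.001  0.    -1.   ]
59.425 [493.9 -16.1  59. ] yaw 0.0612 F [ 0.6 -0.3 -0.4]
```

View pics/s8.png

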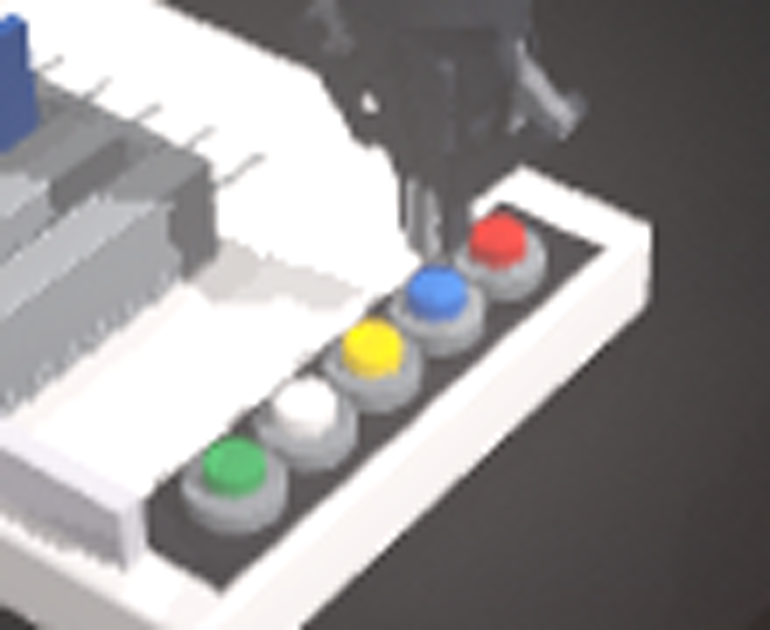

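View pics/w18d.png

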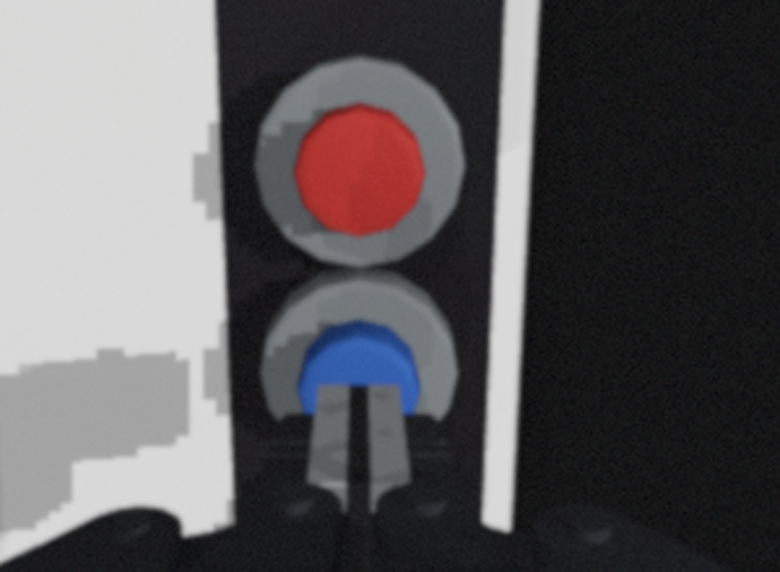

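```bash
python3 -m handwheel '[[[0,0,0],[0.4,0,0],0],[[0,0,0],[0.15,0,0],0],[[0,0,0],[0.1,0,0],0],[[0,0,0],[0.1,0,0],0],[[0,0,0],[0.07,0,0],0],[[0,0,0],[0.04,0,0],0],[[0,0,0],[0,0,0],0]]'; python3 st.py
```

```text
clock: 60.4
position: [493.0, -16.4, 34.9]
tcp_rot: [-0.047, 1.572, 0.049]
contact_force: [-8.6, 0.1, 18.3]
grip_width: 0.1
60.4 [493.  -16.4  34.9] dryer [-43.1 144.9] yaw 0.0607 F [-8.6  0.1 18.3] g 0.1 tool x [-0.001  0.001 -1.   ]
```

```bash
python3 -m handwheel '[[[0,0,0],[-0.2,0,0],0],[[0,0,0],[-0.66,0,0],0],[[0,0,0],[0,0,0.7],0],[[0,0,0],[0,0,0.7],0],[[0,0,0],[0,0,0],0],[[0,0,0],[0,0,0],0]]';python3 st.py
```

```text
clock: 61.15
position: [534.6, -14.0, 58.6]
tcp_rot: [-0.048, 1.571, 0.048]
contact_force: [0.4, -0.4, 0.2]
grip_width: 0.3
61.15 [534.6 -14.   58.6] dryer [ -1.4 144.8] yaw 0.0608 F [ 0.4 -0.4  0.2] g 0.3 tool x [-0.001 -0.    -1.   ]
```

```bash
python3 -m handwheel '[[[0,0,0],[0.4,0,0.04],0],[[0,0,0],[0.15,0,0],0],[[0,0,0],[0.1,0,0],0],[[0,0,0],[0.1,0,0],0],[[0,0,0],[0.07,0,0],0],[[0,0,0],[0.04,0,0],0],[[0,0,0],[0,0,0],0]]'; python3 st.py
```

```text
clock: 62.02
position: [535.9, -13.7, 35.0]
tcp_rot: [-0.047, 1.572, 0.049]
contact_force: [-8.8, -0.5, 16.9]
grip_width: 0.1
62.025 [535.9 -13.7  35. ] dryer [-1.00e-01  1.45e+02] yaw 0.0607 F [-8.8 -0.5 16.9] g 0.1 tool x [-0.002  0.001 -1.   ]
```

```bash
python3 -m handwheel '[[[0,0,0],[-0.2,0,0],0],[[0,0,0],[-0.66,0,0],0],[[0,0,0],[0,0,0.93],0],[[0,0,0],[0,0,0.93],0],[[0,0,0],[0,0,0.93],0],[[0,0,0],[0,0,0],0],[[0,0,0],[0,0,0],0]]';python3 st.py; python3 - <<'E'
from h import *
from station import vision
im,c,o=snap("w19"); crop(im,0,50,400,240,1.9,"w19d.png")
s=vision.get_image("scene"); crop(s,120,135,180,130,4.4,"s9.png")
E
```

```text
clock: 62.9
position: [619.4, -8.9, 58.6]
tcp_rot: [-0.048, 1.571, 0.047]
contact_force: [0.4, 0.6, 0.4]
grip_width: -0.2
62.9 [619.4  -8.9  58.6] dryer [ 83.6 144.7] yaw 0.0608 F [0.4 0.6 0.4] g -0.2 tool x [-0.001 -0.    -1.   ]
62.9 [619.4  -8.9  58.6] yaw 0.0608 F [0.4 0.6 0.4]
```

View pics/s9.png

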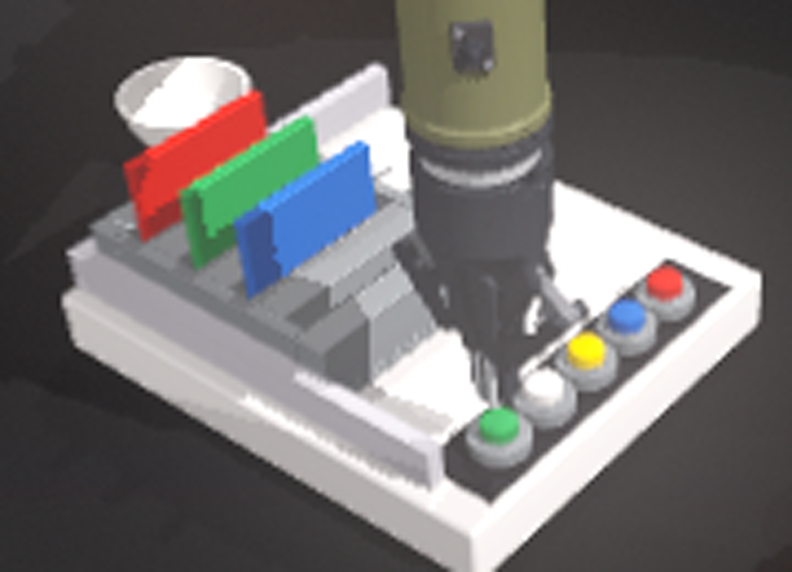

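View pics/w19d.png

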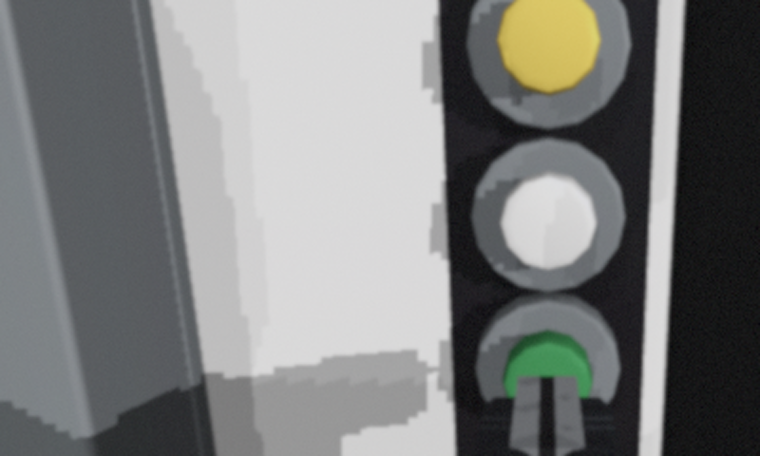

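Carrier and boards are undisturbed, yellow and white are up again, and the fingers are over green. Pressing green.

```bash
python3 -m handwheel '[[[0,0,0],[0.4,0,0],0],[[0,0,0],[0.15,0,0],0],[[0,0,0],[0.1,0,0],0],[[0,0,0],[0.1,0,0],0],[[0,0,0],[0.07,0,0],0],[[0,0,0],[0.04,0,0],0],[[0,0,0],[0,0,0],0]]'; python3 st.py; python3 -m handwheel '[[[0,0,0],[-0.2,0,0],0],[[0,0,0],[-0.66,0,0],0],[[0,0,0],[-1,0,0],0],[[0,0,0],[-1,0,0],0],[[0,0,0],[-1,0,0],0],[[0,0,0],[-1,-0.8,0],0],[[0,0,0],[-1,-0.8,0],0],[[0,0,0],[-1,-0.8,0],0],[[0,0,0],[-1,-0.8,0],0],[[0,0,0],[-1,-0.8,0],0],[[0,0,0],[-1,-0.8,0],0],[[0,0,0],[0,0,0],0],[[0,0,0],[0,0,0],0]]';python3 - <<'E'
from h import *
from station import vision
im,c,o=snap("w20"); crop(im,100,20,330,240,2.4,"w20d.png")
s=vision.get_image("scene"); crop(s,120,135,180,130,4.4,"s10.png"); cv2.imwrite("pics/top10.png",vision.get_image("top"))
E
```

```text
clock: 63.88
position: [619.6, -8.5, 35.1]
tcp_rot: [-0.047, 1.571, 0.049]
contact_force: [-7.6, -0.1, 14.8]
grip_width: 0.1
63.875 [619.6  -8.5  35.1] dryer [ 83.8 145.1] yaw 0.0609 F [-7.6 -0.1 14.8] g 0.1 tool x [-0.001  0.001 -1.   ]
clock: 65.5
position: [629.0, -151.7, 328.8]
tcp_rot: [-0.048, 1.57, 0.049]
contact_force: [0.2, 1.2, -0.9]
grip_width: 0.0
65.5 [ 629.  -151.7  328.8] yaw 0.0615 F [ 0.2  1.2 -0.9]
```

View pics/w20d.png

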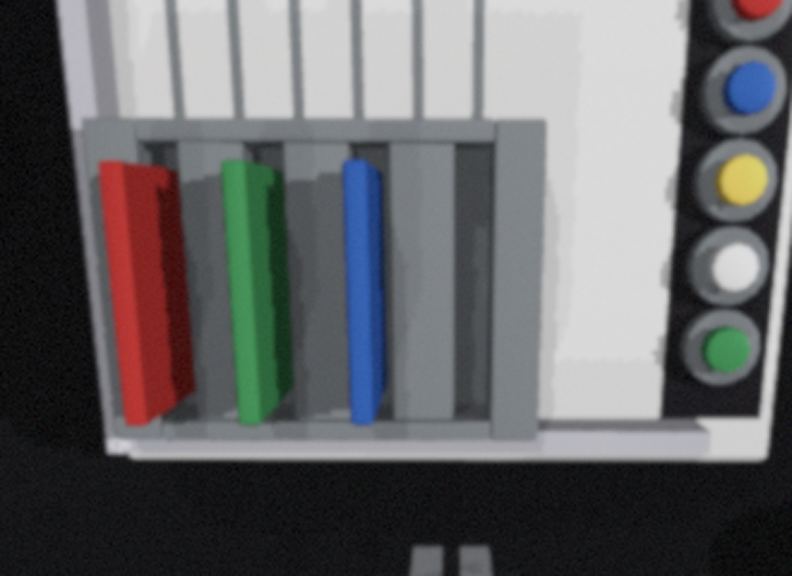

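View pics/s10.png

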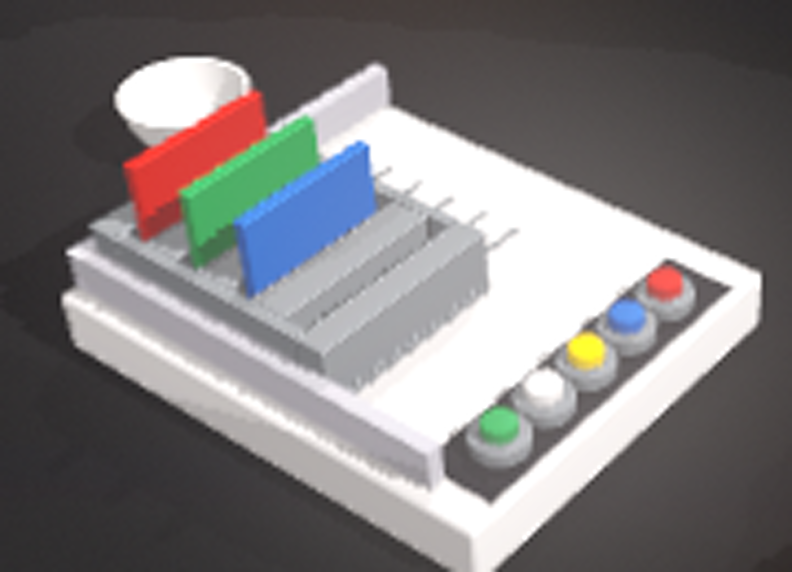

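View pics/top10.png

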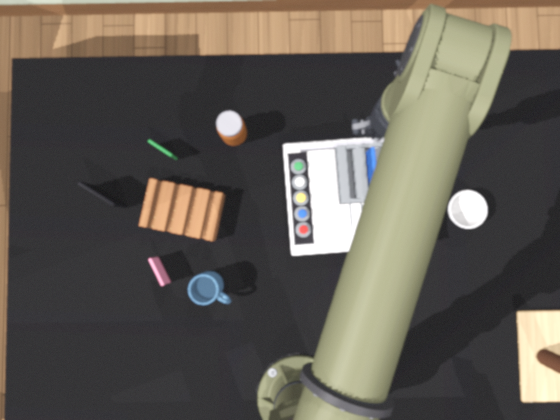

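```bash
python3 -c "
from st import *
carfit('w20',[(84,120),(545,121),(538,440),(112,436)],100,20,2.4)
im,c,o=load('w20'); crop(im,130,170,210,50,3.7,'w20e.png')"
```

```text
car [ 5.97880e+02 -2.14938e+02  5.60000e-02] dryer [ 49.5 -59.7] rel -0.0046 [[-1.8, -1.2], [1.1, -0.5], [-0.5, 0.9], [0.8, 1.7]]
car [ 5.97942e+02 -2.15338e+02  5.60000e-02  9.05170e+01] dryer [ 49.6 -60.1] rel -0.005 [[-0.4, -0.7], [0.3, 0.0], [-1.3, 0.0], [1.9, 0.8]]
```

View pics/w20e.png

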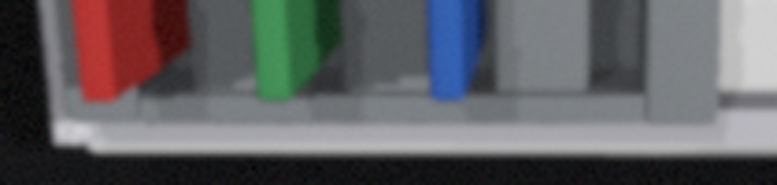

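Carrier flush, boards standing, keys up, robot clear. Handing in.

```bash
python3 -c "
from station import ctrl
print(ctrl.hand_in())"
```

```text
the job is handed in; nothing more can be done
None
```

The job is handed in at about 65 s. The carrier is in the fence corner, the three boards that were there stand in it, and the four keys were pressed in order.

- **Carrier:** pushed flush along the far fence, then the right one. My first push was too high and jammed at about 35 N on each of two axes, so I backed off and pushed lower. The last picture puts its centre at (49.6, -60.1) mm in the dryer's frame, against (50, -60) for flush, and within about 0.005 rad of square. I measured this after the last key press, and the carrier was never seen knocked aside.
- **Boards:** red, green and blue each stand in a bay of their own. I lowered each one until it touched bottom, at 53 mm, where the text puts the bay floor. There was no yellow board. I took the larger green board in the block and left the small loose green one, the pink and the black.
- **Keys:** white, blue, yellow and green went down in that order, each with about 15–22 N at the bottom stop. The last picture shows all keys up, and red was not touched. The mug, jar and bowl were not touched.

Two readings disagreed with the text:
- **Fingertips:** shut, they first touched the white key at a TCP reading of about 41 mm, though its top is at 67 mm. I therefore pressed the keys by force and travel, about 6 mm each.
- **Carrier height:** the camera put its top at about 90 mm instead of 95 mm. The boards' seating height agreed with the text.

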